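# Key the interlock and bar the paste mixer round

### The job

Stand every paste jar in a cup of the mixer's rotor, then push the interlock key's flat tongue straight and fully home into the guard switch and leave it there while you turn the rotor clockwise, seen from above, by its crank knob through one full turn with the jars riding in it. Then pull the key out and lay it back on its rubber mat, right way up, and only after that move all the jars out of the rotor to stand upright in the shallow black tray.

Things in the scene. Friction and masses are not known exactly. Their poses are not given: they have to be found in the camera images.
- jar_1: paste jar: squat orange-brown jar with a black screw lid, 44 mm across, 42 mm high, 90 g; origin at the centre of its underside, z up. Two or three of the three jars are present; an absent one reads None. They start on the red bench mat, 3 mm above the bench; all are alike and any cup will do
- jar_2: paste jar: squat orange-brown jar with a black screw lid, 44 mm across, 42 mm high, 90 g; origin at the centre of its underside, z up. Two or three of the three jars are present; an absent one reads None. They start on the red bench mat, 3 mm above the bench; all are alike and any cup will do
- jar_3: paste jar: squat orange-brown jar with a black screw lid, 44 mm across, 42 mm high, 90 g; origin at the centre of its underside, z up. Two or three of the three jars are present; an absent one reads None. They start on the red bench mat, 3 mm above the bench; all are alike and any cup will do
- jar_tray: shallow black tray, fixed, 215 mm (its x) by 100 mm (its y), rim 11 mm high, floor 3 mm above the bench; origin at the centre of its underside. It has room for three jars in a row along x, 70 mm apart
- key: interlock key: grey plastic handle block 46 mm long (x) by 24 mm wide (y) by 30 mm high, with a flat steel tongue on its front (+x) end, 34 mm long, 18 mm wide (y), 4 mm thick (z), in line with the handle's middle, 15 mm above its underside; 80 g; origin at the centre of the handle's underside. It starts standing on its mat on its underside (z up)
- key_tip (a point): the middle of the tongue's free end, 57 mm ahead (+x) of the key's origin and 15 mm above it
- key_mat: rubber mat, fixed, 140 mm (its x) by 80 mm (its y), 3 mm thick; origin at the centre of its underside
- mixer: fixed base of the bench mixer: grey plate 250 x 235 mm, 12 mm thick, with a shelf equally thick to its right (to y = -180 mm, x -150 to 40 mm) and a console 57 mm high along its rear; origin on the rotor axis at bench height, +x away from the robot at yaw 0. On the shelf stands the guard interlock switch, a black block 75 x 46 x 52 mm with its slot in the face towards -x
- slot_mouth (a point): centre of the mouth of the switch slot, with the mixer's axes: the tongue goes in along +x, key right way up. Slot 22 mm wide (y), 8 mm high (z), 38 mm deep, 28 mm above the bench: a key riding 1 mm above the shelf is in line. Fully home, the handle's front meets the switch, tip 34 mm in; the shelf carries the released key and friction keeps it in. Push under 10 N
- rotor_axis (a point): point on the rotor's vertical axis at the height of the disc's top, 40 mm above the bench
- rotor (a joint): the rotor's angle, rad: an aluminium disc of 108 mm radius; grows clockwise seen from above, near 0 (-0.25 to 0.25) at the start; it turns freely for two turns and stays where it is left (friction 0.1 N m)
- cup_1 (a point): centre of the floor of one of the rotor's three cups (40 mm above the bench, 72 mm from the axis, 120 degrees apart): a ring 8 mm high, 53 mm wide inside, 61 mm outside; turns with the rotor
- cup_2 (a point): centre of the floor of one of the rotor's three cups (40 mm above the bench, 72 mm from the axis, 120 degrees apart): a ring 8 mm high, 53 mm wide inside, 61 mm outside; turns with the rotor
- cup_3 (a point): centre of the floor of one of the rotor's three cups (40 mm above the bench, 72 mm from the axis, 120 degrees apart): a ring 8 mm high, 53 mm wide inside, 61 mm outside; turns with the rotor
- knob_mid (a point): the crank knob's middle, on its axis, 65 mm above the bench, 85 mm from the rotor's axis between two cups; an upright black knob 20 mm across, from 43 to 83 mm above the bench, which spins freely on its own pin, so a gripper holding it need not turn
Not all that is in view belongs to the job. Leave any pink or yellow look-alike of the jar_2 alone. What is shaped like the jar_1 but purple is not meant.

How it is judged:
By the outcome, as a careful person would: the job done as asked, in the order asked, and still so for the second after the job is handed in, with the robot touching nothing.
Of jar_1, jar_2, jar_3 only 2 to 3 are there at a start; the rules pass over those that are not, and their reading is None.
At some moment in a run one of jar_1, jar_2, jar_3 may be knocked a few centimetres aside while the robot is not near it.
It also fails if it takes over 210 s, if anything falls off the work surface, if the arm or the gripper's body presses on something with over 40 N, if the wrist force passes 120 N, or if a joint passes its speed limit or range.

### The arm

A 6-joint arm with a two-finger parallel gripper is mounted at the origin on a cart in front of the work surface, level with it; the furniture and walls round the work are solid. World frame = base frame: x ahead of the robot, y to its left, z up, the work surface at z = 0. Lengths are in m, angles in rad, forces in N, time in s.
With the tool pointing down it reaches from about 0.325 to 0.775 m from the base axis. Payload 9.3 kg.
Tool frame: the origin (TCP) lies at the very end of the fingers, on their centre line; the grasp point (between the pads) lies behind it (arm.grip_point_offset is the z of the grasp point in the tool frame, in m); z points along the fingers, y is the line along which they close (so a half turn about z gives the same grasp; the last joint's range is limited). The gripper opens to 85 mm and grips with 20 to 120 N. Pads are 22 mm wide; open, the fingers measure 114 mm over their backs; the gripper's body (76 mm by 85 mm) begins 54 mm behind the grasp point. The pads swing forward as they close: fully open they stand 13 mm farther back than shut.
Start: joints at [1.008, 0.259, 0.021, 1.334, 0, 1.418], TCP at [0.219, 0.504, 0.231] pointing down, gripper open.
Joint ranges: [-3.04, 3.04], [-0.91, 1.82], [-1.04, 1.36], [-1.92, 1.95], [-1.52, 1.45], [-3.14, 3.14]. Speed limits (rad/s): [2.22, 2.22, 2.79, 3.14, 3.14, 3.14].

### API

Orientations are given as [roll, pitch, yaw] about the fixed x, y, z axes, in that order (R = Rz(yaw) Ry(pitch) Rx(roll)).
In Python, from plant import arm gives the robot as it stands. The module is installed in compiled form; this text tells all that it offers.
- The arm moves only by the tool carry_out, never from a script. Its argument "rows" is one flat list of numbers, 7 for each row, row after row: the opening, from 0 (shut) to 1 (fully open), then the shift along the tool's x, y, z in m, then the turn, a rotation vector about the tool's x, y, z in rad. A call has 1 to 10 rows; each row is the pose to reach, as a shift and turn from the pose commanded when the call began, along the tool's axes at that moment; what a row does not reach only later rows make up. A row lasts 1/10 s, in which the tool goes at most 50 mm and 8.59 degrees, less where a joint would pass 70% of its speed; a pose out of reach is approached as far as the arm can. A call with a gripper value outside its range is refused whole. The fingers move at their own pace and stop on an object; "newtons" is the grip in N (left out, the last holds). Time passes only in rows, so rows that repeat a pose let the fingers close. It gives the time, the measured TCP pose, the force, the opening and the grip force at its end, in the units of the state.
- arm.sense(): the state, without advancing time (a new reading comes with each control period).
- arm.get_image(name): name is "side" or "top"; returns the picture (420x560x3 uint8, blue, green, red); there is no depth.
- arm.camera_info(name): a dict with "fx", "fy", "cx", "cy" (pixels), "D" ([k1, k2, p1, p2, k3] as OpenCV has them; the pictures are not rectified), "rvec" (rotation vector, rad) and "tvec" (3), from world to camera coordinates, as OpenCV has them. Camera axes: x right, y down, z forward; pixel columns grow to the right and rows downward; lengths in m; the calibration is good to about 2 mm. A picture is of the moment at which its call begins. camera_info takes no time and is no camera call.
- arm.finish_job(): hands the job in; it is judged then, once.
Trained networks look in the newest picture that a camera, given by its name, has taken for a name from the list of things; names that differ only in an ending like _2 or _b are one class to them, and where a whole thing is asked for, a point or a joint stands for the part that bears it (a point fixed in the world has none). Each returns a list of dicts, best first, with "conf" (0 to 1); they miss things now and then, are a little off and sometimes report something else, mostly with a low value. They report only what shows in the picture. A call takes as long as a camera call. They do not tell look-alikes from the thing itself.
- arm.search_frame(camera, label): "extent" ([left, top, right, bottom] in pixels, round what is visible of it).
- arm.silhouettes(camera, label): "region" (420x560 bool, what is visible of it) and "extent" ([left, top, right, bottom] in pixels, round what is visible of it).
- arm.landmark_of(camera, label): "position" ([row, column] in pixels: a listed point, or the origin of a listed thing).
The state is a dict: "clock": time; "joint_pos": joint angles; "joint_vel": joint speeds; "joint_efforts": joint torques, N m; "eef_pos": TCP position; "orientation": TCP orientation; "contact_force": force on the tool from outside, world axes, zero at the start; "wrist_torque": the same for the moment, N m; "width": finger opening in m; "finger_force": force on a finger pad.
Only numpy, scipy, OpenCV 4.12 (cv2) and the standard library are available. Lean on these libraries where they do the work, as an engineer would, in place of code of your own. Each camera call takes 0.05 s, during which the arm holds its last target. There are 200 camera calls.

## Working session

There is one attempt and no reset: what is moved stays moved. The work goes in short steps, Python scripts to look and compute and a tool call to move; the robot and the scene stay as the last step left them, time stands still between calls to the robot, and variables do not carry over. Pictures are saved under pics/ and viewed, at most 14 in all, crops included, and the job is handed in when it is done.

Besides the shell and the picture viewer there is one more tool, called after "Emit:" as name(argument=value, ...) on one line, values as JSON. carry_out: Moves the arm, as the interface text tells. Its arguments: {"type":"object","properties":{"rows":{"type":"array","items":{"type":"number"}},"newtons":{"type":"number"}},"required":["rows"]}

```bash
mkdir -p pics; cat > h.py <<'E'
import numpy as np, cv2
from plant import arm
def cam(n):
    c=arm.camera_info(n); K=np.array([[c['fx'],0,c['cx']],[0,c['fy'],c['cy']],[0,0,1]]);R=cv2.Rodrigues(np.array(c['rvec'],float))[0]
    return K,np.array(c['D'],float),R,np.array(c['tvec'],float).reshape(3)
def world(n,u,v,z):
    K,D,R,t=cam(n); p=cv2.undistortPoints(np.array([[[u,v]]],float),K,D)[0,0]
    d=R.T@np.array([p[0],p[1],1]); o=-R.T@t
    return o+d*(z-o[2])/d[2]
def pix(n,P):
    K,D,R,t=cam(n); return cv2.projectPoints(np.array([P],float),cv2.Rodrigues(R)[0],t,K,D)[0][0,0]
E
python3 - <<'E'
from h import *
print(arm.sense(), arm.grip_point_offset)
for n in('top','side'):
    cv2.imwrite(f'pics/{n}0.png',arm.get_image(n)); K,D,R,t=cam(n); print(n,K[0,0],-R.T@t, R[2])
for n,l in [('top','jar_1'),('side','jar_1'),('top','key'),('top','key_tip'),('top','slot_mouth'),('top','rotor_axis'),('top','knob_mid'),('top','cup_1'),('top','jar_tray'),('top','key_mat'),('side','slot_mouth'),('top','mixer')]:
    print(n,l,[(np.round(d['position'][::-1]),round(d['conf'],2)) for d in arm.landmark_of(n,l)])
E
```

```text
{'clock': 0.0, 'joint_pos': array([1.00839224e+00, 2.59223809e-01, 2.07624638e-02, 1.33370540e+00,
       1.06230449e-05, 1.41819914e+00]), 'joint_vel': array([ 0.00153816,  0.00054476,  0.00061307, -0.00072789,  0.00128706,
       -0.00015399]), 'joint_efforts': array([ 1.21208825e-03, -5.55644882e+01,  3.44525349e+01,  1.38883552e-02,
       -2.17255397e-04, -2.48850063e-05]), 'eef_pos': array([0.21898745, 0.50422041, 0.23064927]), 'orientation': array([-3.14023977e+00, -2.18811226e-04,  2.73178560e+00]), 'contact_force': array([-0.87362804, -0.86292729,  0.24290783]), 'wrist_torque': array([-0.03241126,  0.02357941, -0.01399967]), 'finger_force': 0.0, 'width': 0.0854533895554969} -0.0187
top 424.09009551349925 [0.45139281 0.11273726 1.4010847 ] [ 0.04177205 -0.00163637 -0.99912583]
side 421.9666995232706 [0.31007155 1.14743058 0.58605997] [ 0.17279541 -0.88704986 -0.42811715]
top jar_1 [(array([255., 253.]), 0.73), (array([191., 212.]), 0.71), (array([156., 181.]), 0.66), (array([190., 187.]), 0.57), (array([198., 242.]), 0.54), (array([230., 256.]), 0.52)]
side jar_1 [(array([331., 278.]), 0.94), (array([224., 301.]), 0.83), (array([195., 330.]), 0.81), (array([260., 298.]), 0.72), (array([302., 300.]), 0.71), (array([330., 260.]), 0.6), (array([260., 232.]), 0.57)]
top key [(array([386., 189.]), 0.46)]
top key_tip [(array([390., 172.]), 0.75)]
top slot_mouth [(array([344., 205.]), 0.56)]
top rotor_axis [(array([298., 183.]), 0.86)]
top knob_mid [(array([299., 213.]), 0.7)]
top cup_1 [(array([319., 196.]), 0.9), (array([281., 193.]), 0.82), (array([298., 164.]), 0.78)]
top jar_tray [(array([230., 192.]), 0.75)]
top key_mat [(array([386., 188.]), 0.96)]
side slot_mouth [(array([290., 199.]), 0.89)]
top mixer [(array([299., 186.]), 0.56)]
```

View pics/top0.png

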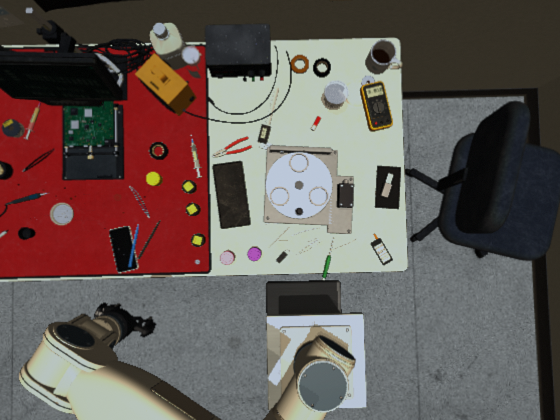

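View pics/side0.png

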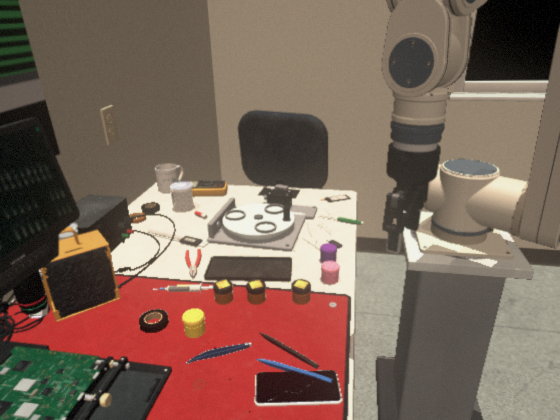

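Top view: jar candidates are (189,187), (193,210) and (198,241), dark lids on the red mat. The look-alikes are yellow (153,178), pink (227,257) and purple (254,254). The tray is at (231,195), rotor (299,185), knob (299,212), switch (345,192) and key (388,185). The side view shows the jars at (223,290), (256,290) and (301,290).

```bash
python3 - <<'E'
from h import *
t=cv2.imread('pics/top0.png');s=cv2.imread('pics/side0.png')
a=cv2.resize(t[135:275,140:420],(800,400),interpolation=cv2.INTER_CUBIC)
b=cv2.resize(s[180:320,180:380],(286,200),interpolation=cv2.INTER_CUBIC)
b=cv2.resize(s[175:315,175:375],None,fx=4,fy=4,interpolation=cv2.INTER_CUBIC)
cv2.imwrite('pics/ca.png',a);cv2.imwrite('pics/cb.png',b)
def show(l,z,zs=None,n='top'):
    for d in arm.landmark_of(n,l):
        p=d['position'];print(n,l,np.round(p,1),round(d['conf'],2),np.round(world(n,p[1],p[0],z),3))
for n in('top','side'):
    for l,z in [('jar_1',.003),('key',.003),('key_tip',.018),('slot_mouth',.028),('rotor_axis',.04),('knob_mid',.065),('cup_1',.04),('jar_tray',0),('key_mat',0),('mixer',0)]: show(l,z,n=n)
E
```

```text
top jar_1 [253.2 255. ] 0.73 [0.355 0.191 0.003]
top jar_1 [212.2 191.4] 0.71 [0.494 0.397 0.003]
top jar_1 [180.6 155.6] 0.66 [0.602 0.514 0.003]
top jar_1 [187.3 190.1] 0.57 [0.577 0.4   0.003]
top jar_1 [241.5 197.7] 0.54 [0.398 0.378 0.003]
top jar_1 [256.  229.8] 0.52 [0.348 0.274 0.003]
top key [189.4 386.1] 0.46 [ 0.555 -0.246  0.003]
top key_tip [172.  389.9] 0.75 [ 0.61  -0.257  0.018]
top slot_mouth [204.6 344.1] 0.56 [ 0.507 -0.103  0.028]
top rotor_axis [182.7 297.5] 0.86 [0.58  0.047 0.04 ]
top knob_mid [212.7 298.8] 0.7 [0.483 0.047 0.065]
top cup_1 [196.2 318.9] 0.9 [ 0.535 -0.021  0.04 ]
top cup_1 [193.  280.7] 0.82 [0.548 0.102 0.04 ]
top cup_1 [163.9 297.8] 0.78 [0.641 0.045 0.04 ]
top jar_tray [192.5 229.8] 0.75 [0.557 0.27  0.   ]
top key_mat [187.7 386.2] 0.96 [ 0.56  -0.248  0.   ]
top mixer [185.9 299.1] 0.56 [0.573 0.04  0.   ]
side jar_1 [278.2 330.9] 0.94 [0.342 0.278 0.003]
side jar_1 [301.1 223.5] 0.83 [0.575 0.406 0.003]
side jar_1 [329.8 195.2] 0.81 [0.605 0.507 0.003]
side jar_1 [297.7 259.7] 0.72 [0.497 0.381 0.003]
side jar_1 [299.5 301.7] 0.71 [0.401
[... 151 characters left out ...]
.078  0.003]
side key [192.5 281.1] 0.53 [ 0.552 -0.244  0.003]
side key_tip [187.  267.8] 0.6 [ 0.603 -0.254  0.018]
side slot_mouth [198.9 290.3] 0.89 [ 0.502 -0.133  0.028]
side rotor_axis [227.4 263.2] 0.36 [0.544 0.106 0.04 ]
side knob_mid [210.4 288.2] 0.79 [0.483 0.037 0.065]
side cup_1 [216.2 234.6] 0.94 [0.645 0.046 0.04 ]
side cup_1 [207.1 273.3] 0.75 [ 0.541 -0.035  0.04 ]
side cup_1 [226.4 263.5] 0.61 [0.545 0.1   0.04 ]
side jar_tray [269.7 245.7] 0.96 [0.558 0.268 0.   ]
side jar_tray [217.7 237.6] 0.63 [ 0.657 -0.025  0.   ]
side key_mat [193.  278.5] 0.49 [ 0.562 -0.245  0.   ]
side mixer [232.6 261.6] 0.78 [0.559 0.064 0.   ]
side mixer [228.1 267.2] 0.34 [0.548 0.033 0.   ]
```

View pics/ca.png

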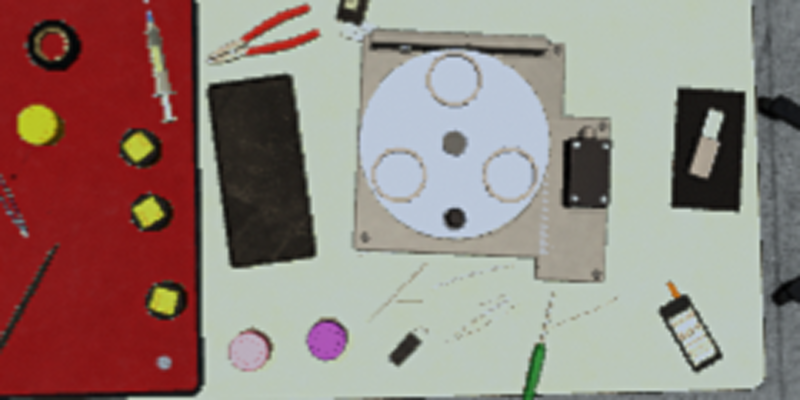

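View pics/cb.png

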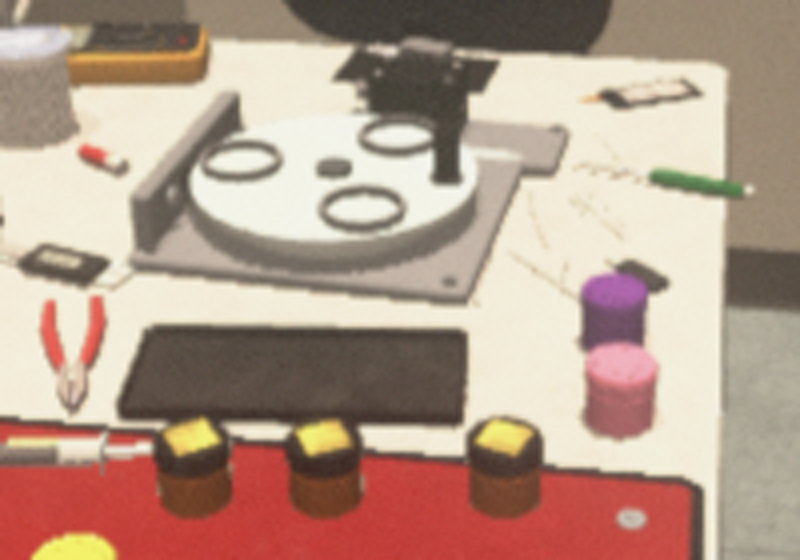

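The three jars are the ones with dark lids and yellow labels on brown bodies, at (189,187), (193,210) and (198,241). The plain yellow, pink and purple ones are decoys. Next I refine the measurements from averaged, rectified images.

```bash
cat >> h.py <<'E'
def rect(im,n,x0,x1,y0,y1,z,s=0.001):
    # rows: x decreasing, cols: y decreasing
    xs=np.arange(x1,x0,-s);ys=np.arange(y1,y0,-s); X,Y=np.meshgrid(xs,ys,indexing='ij')
    K,D,R,t=cam(n);P=np.stack([X,Y,np.full_like(X,z)],-1).reshape(-1,3)
    q=cv2.projectPoints(P,cv2.Rodrigues(R)[0],t,K,D)[0].reshape(*X.shape,2).astype(np.float32)
    return cv2.remap(im,q[...,0],q[...,1],cv2.INTER_CUBIC)
def avg(n,k=6): return np.mean([arm.get_image(n).astype(float) for _ in range(k)],0).astype(np.uint8)
def blobs(m,x1,y1,amin,amax,s=0.001):
    out=[]
    for c in cv2.findContours(m.astype(np.uint8),cv2.RETR_EXTERNAL,cv2.CHAIN_APPROX_NONE)[0]:
        a=cv2.contourArea(c)
        if amin<a<amax:
            (u,v),(w,h),an=cv2.minAreaRect(c);M=cv2.moments(c)
            out.append(dict(area=a,rect=np.round([x1-v*s,y1-u*s],4),wh=np.round([w,h]),ang=round(an,1),cen=np.round([x1-M['m01']/M['m00']*s,y1-M['m10']/M['m00']*s],4)))
    return out
E
python3 - <<'E'
from h import *
T=avg('top');S=avg('side');cv2.imwrite('pics/T.png',T);cv2.imwrite('pics/S.png',S)
def hsv(i):return cv2.cvtColor(i,cv2.COLOR_BGR2HSV)
def yel(h):return (h[...,0]>20)&(h[...,0]<38)&(h[...,1]>110)&(h[...,2]>110)
print('labels top')
r=rect(T,'top',.33,.65,.33,.47,.045);[print(b) for b in blobs(yel(hsv(r)),.65,.47,80,1500)]
print('labels side')
r=rect(S,'side',.33,.65,.33,.47,.045);[print(b) for b in blobs(yel(hsv(r)),.65,.47,80,1500)]
print('tray');r=rect(T,'top',.40,.70,.20,.33,.011);[print(b) for b in blobs(r.max(2)<90,.70,.33,5000,1e6)]
print('disc');r=rect(T,'top',.45,.70,-.09,.17,.04);h=hsv(r);m=(h[...,2]>185)
m=cv2.morphologyEx(m.astype(np.uint8),cv2.MORPH_CLOSE,np.ones((5,5)));[print(b) for b in blobs(m,.70,.17,10000,1e6)]
cs=max(cv2.findContours(m,cv2.RETR_EXTERNAL,cv2.CHAIN_APPROX_NONE)[0],key=cv2.contourArea);e=cv2.fitEllipse(cs);print('ell',.7-e[0][1]/1e3,.17-e[0][0]/1e3,e[1])
print('knob');r=rect(T,'top',.45,.53,0,.09,.083);[print(b) for b in blobs(r.max(2)<100,.53,.09,80,2000)]
print('switch');r=rect(T,'top',.46,.62,-.16,-.06,.064);[print(b) for b in blobs(r.max(2)<75,.62,-.06,500,1e5)]
R1=rect(T,'top',.44,.72,-.30,.18,.064,.0006)
cv2.imwrite('pics/R1.png',R1)
r=rect(T,'top',.49,.63,-.31,-.19,.033,.0003);cv2.imwrite('pics/R2.png',r)
E
```

```text
labels top
{'area': 653.5, 'rect': array([0.4046, 0.3724]), 'wh': array([28., 27.]), 'ang': 18.4, 'cen': array([0.4046, 0.3724])}
{'area': 661.0, 'rect': array([0.5042, 0.3882]), 'wh': array([27., 28.]), 'ang': 59.0, 'cen': array([0.5042, 0.3882])}
{'area': 654.5, 'rect': array([0.5777, 0.3989]), 'wh': array([27., 27.]), 'ang': 50.2, 'cen': array([0.5776, 0.3988])}
labels side
{'area': 618.0, 'rect': array([0.4052, 0.3717]), 'wh': array([29., 26.]), 'ang': 14.0, 'cen': array([0.4052, 0.3713])}
{'area': 655.5, 'rect': array([0.5047, 0.3872]), 'wh': array([26., 31.]), 'ang': 56.3, 'cen': array([0.5051, 0.3877])}
{'area': 675.5, 'rect': array([0.5759, 0.3981]), 'wh': array([27., 31.]), 'ang': 51.3, 'cen': array([0.5752, 0.3982])}
tray
{'area': 20659.5, 'rect': array([0.5499, 0.2645]), 'wh': array([214., 100.]), 'ang': 83.5, 'cen': array([0.55  , 0.2649])}
disc
{'area': 34514.5, 'rect': array([0.5725, 0.044 ]), 'wh': array([209., 212.]), 'ang': 90.0, 'cen': array([0.5721, 0.0438])}
ell 0.5707891540527343 0.04435553741455078 (203.1131591796875, 214.3871307373047)
knob
{'area': 351.5, 'rect': array([0.4878, 0.0474]), 'wh': array([21., 21.]), 'ang': 63.4, 'cen': array([0.4877, 0.0478])}
switch
{'area': 3585.5, 'rect': array([ 0.5392, -0.0998]), 'wh': array([51., 85.]), 'ang': 3.3, 'cen': array([ 0.5358, -0.0987])}
```

View pics/R1.png

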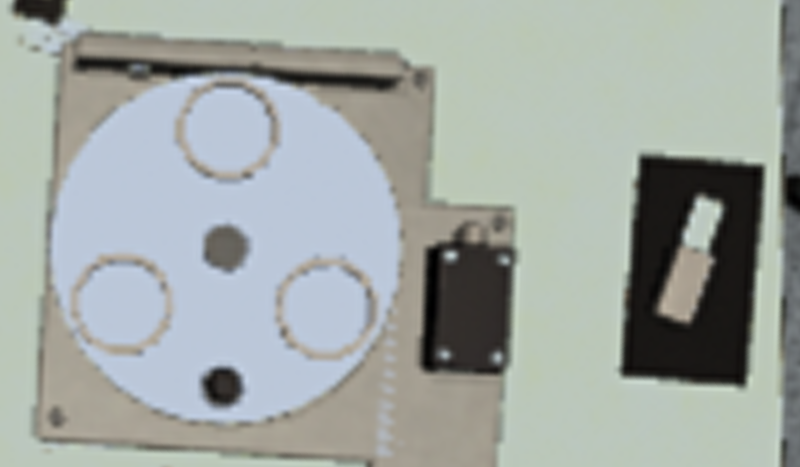

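View pics/R2.png

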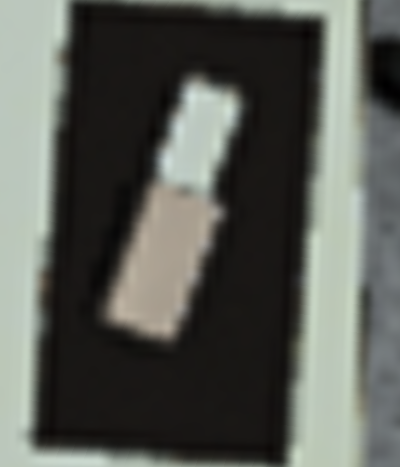

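R1 shows the disc hub at (225,247), knob (223,386), switch bolts (450,257), (503,260), (445,355) and (497,357), and the key pointing at about -17°. R2 shows the key handle at (165,262) and its tongue tip at (215,83). Next come subpixel fits.

```bash
python3 - <<'E'
from h import *
from scipy.optimize import minimize
T=cv2.imread('pics/T.png')
# bolts
for z in(.064,):
    s=.0003;r=rect(T,'top',.48,.60,-.14,-.07,z,s);g=r.min(2)
    m=g>105; big=blobs(m,.60,-.07,40,700,s);[print('bolt',b['cen'],b['area']) for b in big]
# rotor rings: saturation map at z=.046
s=.0005;x1,y1=.70,.17;r=rect(T,'top',.45,.70,-.09,.17,.047,s);h=cv2.cvtColor(r,cv2.COLOR_BGR2LAB).astype(float)
tan=h[...,2]; d=cv2.GaussianBlur(tan,(0,0),2)
a=np.linspace(0,2*np.pi,120)
def samp(px,py):return cv2.remap(d.astype(np.float32),((y1-py)/s).astype(np.float32),((x1-px)/s).astype(np.float32),cv2.INTER_LINEAR)
def cost(p):
    c=0
    for k in range(3):
        t=p[2]+k*2*np.pi/3;cx=p[0]+.072*np.cos(t);cy=p[1]+.072*np.sin(t)
        f=lambda R:samp(cx+R*np.cos(a),cy+R*np.sin(a)).mean()
        c-=f(.0285)-.5*f(.021)-.5*f(.036)
    return c
b=min((minimize(cost,[.573+i,.044+j,k],method='Nelder-Mead',options=dict(initial_simplex=np.array([[.573+i,.044+j,k],[.577+i,.044+j,k],[.573+i,.048+j,k],[.573+i,.044+j,k+.05]]))) for i in(-.003,0,.003) for j in(-.003,0,.003) for k in(-.05,.05)),key=lambda q:q.fun)
print('rotor',b.x,b.fun);ax=b.x
for k in range(3):print('cup',ax[:2]+.072*np.array([np.cos(ax[2]+k*2.0944),np.sin(ax[2]+k*2.0944)]))
print('knob by model',ax[:2]-.085*np.array([np.cos(ax[2]),np.sin(ax[2])]))
# key: handle + tongue
s=.0003;x1,y1=.63,-.19
def key(z):
    r=rect(T,'top',.49,.63,-.31,-.19,z,s);g=r.mean(2)
    h=cv2.cvtColor(r,cv2.COLOR_BGR2LAB).astype(float);return r,g,h
r,g,h=key(.033)
print(g[280,165*1],h[262,165],h[120,205])
m=(h[...,0]>90)&(h[...,2]>131); b=blobs(cv2.morphologyEx(m.astype(np.uint8),cv2.MORPH_OPEN,np.ones((7,7))),x1,y1,3000,40000,s);print('handle',b)
r,g,h=key(.020);m=(h[...,0]>160)&(np.indices(g.shape)[0]<230)&(np.indices(g.shape)[1]>110)&(np.indices(g.shape)[1]<270)
print('tongue',blobs(cv2.morphologyEx(m.astype(np.uint8),cv2.MORPH_OPEN,np.ones((7,7))),x1,y1,1500,40000,s))
r,g,h=key(.003);m=(g<80);print('mat',blobs(cv2.morphologyEx(m.astype(np.uint8),cv2.MORPH_CLOSE,np.ones((99,99))),x1,y1,30000,4e5,s))
# plate left edge for yaw
s=.0005;r=rect(T,'top',.46,.68,.10,.19,.012,s);h=cv2.cvtColor(r,cv2.COLOR_BGR2LAB).astype(float)[...,1]
pts=[]
for i in range(0,r.shape[0],8):
    row=np.convolve(h[i],np.ones(5)/5,'same');gr=np.diff(row)[5:-5];j=gr[:90+40].argmax()+5;pts.append((.68-i*s,.19-j*s))
pts=np.array(pts);q=np.polyfit(pts[:,0],pts[:,1],1);rs=pts[:,1]-np.polyval(q,pts[:,0]);k=abs(rs)<.004;q=np.polyfit(pts[k,0],pts[k,1],1);print('left edge slope',q,k.sum(),len(k))
E
```

```text
rotor [ 0.57358879  0.04410405 -0.02320575] -42.0338249206543
cup [0.6455694  0.04243338]
cup [0.53904501 0.10727625]
cup [ 0.53615224 -0.01739803]
knob by model [0.48861167 0.04607636]
157.0 [169. 129. 137.] [202. 122. 131.]
handle [{'area': 12854.5, 'rect': array([ 0.5672, -0.2445]), 'wh': array([ 77., 262.]), 'ang': 20.3, 'cen': array([ 0.5573, -0.2408])}, {'area': 27181.5, 'rect': array([ 0.5602, -0.2696]), 'wh': array([474., 212.]), 'ang': 87.7, 'cen': array([ 0.5556, -0.2886])}, {'area': 21440.0, 'rect': array([ 0.5601, -0.2   ]), 'wh': array([466.,  67.]), 'ang': 90.0, 'cen': array([ 0.568 , -0.1975])}]
tongue [{'area': 7848.0, 'rect': array([ 0.582 , -0.2513]), 'wh': array([ 65., 159.]), 'ang': 14.8, 'cen': array([ 0.5825, -0.2508])}]
mat [{'area': 129679.0, 'rect': array([ 0.5601, -0.2583]), 'wh': array([466., 343.]), 'ang': 90.0, 'cen': array([ 0.5615, -0.254 ])}]
left edge slope [-0.06858766  0.19346104] 56 56
```

```bash
cat >> h.py <<'E'
from scipy.spatial.transform import Rotation as Rn
def go(X,Y,Z,yaw=np.pi):
    s=arm.sense();R0=Rn.from_euler('xyz',s['orientation'])
    d=R0.inv().apply(np.array([X,Y,Z])-s['eef_pos']);rv=(R0.inv()*Rn.from_euler('xyz',[np.pi,0,yaw])).as_rotvec()
    print('shift',np.round(d,4),'turn',np.round(rv,3),'dist',np.linalg.norm(d).round(3))
E
python3 - <<'E'
from h import *
go(.405,.372,.12)
E
```

```text
shift [-0.2233 -0.0474  0.1113] turn [ 0.    0.   -0.41] dist 0.254
```

Emit:
carry_out(rows=[1,-0.045,-0.009,0.02,0,0,-0.08,1,-0.09,-0.019,0.04,0,0,-0.16,1,-0.135,-0.028,0.06,0,0,-0.25,1,-0.18,-0.038,0.085,0,0,-0.33,1,-0.223,-0.047,0.111,0,0,-0.41,1,-0.223,-0.047,0.111,0,0,-0.41,1,-0.223,-0.047,0.111,0,0,-0.41,1,-0.223,-0.047,0.111,0,0,-0.41], newtons=30)

```text
clock: 3.1
eef_pos: [0.4047, 0.373, 0.1208]
orientation: [3.141, 0.0, 3.141]
contact_force: [-0.8, -0.3, 0.6]
width: 0.0855
finger_force: 0.0
```

```bash
python3 - <<'E'
from h import *
print(arm.sense()['eef_pos'],arm.sense()['orientation'],arm.sense()['contact_force']);go(.405,.372,.020)
E
```

```text
[0.40468165 0.37300517 0.12084308] [3.14106922e+00 2.87939603e-04 3.14130999e+00] [-0.78277588 -0.30190909  0.63621778]
shift [-0.0003 -0.0011  0.1008] turn [ 0.001  0.    -0.   ] dist 0.101
```

Emit:
carry_out(rows=[1,0,-0.001,0.04,0,0,0,1,0,-0.001,0.08,0,0,0,1,0,-0.001,0.102,0,0,0,1,0,-0.001,0.102,0,0,0,1,0,-0.001,0.102,0,0,0,0.3,0,-0.001,0.102,0,0,0,0.3,0,-0.001,0.102,0,0,0,0.3,0,-0.001,0.102,0,0,0,0.3,0,-0.001,0.102,0,0,0,0.3,0,-0.001,0.102,0,0,0], newtons=30)

```text
clock: 4.1
eef_pos: [0.4054, 0.3719, 0.0196]
orientation: [3.14, 0.002, -3.141]
contact_force: [-2.3, -0.0, 7.8]
width: 0.0427
finger_force: 29.4
```

Emit:
carry_out(rows=[0.3,0,0,-0.03,0,0,0,0.3,0,0,-0.075,0,0,0,0.3,0,0,-0.12,0,0,0,0.3,-0.014,-0.04,-0.131,0,0,0,0.3,-0.027,-0.08,-0.131,0,0,0,0.3,-0.04,-0.12,-0.131,0,0,0,0.3,-0.054,-0.16,-0.131,0,0,0,0.3,-0.067,-0.2,-0.131,0,0,0,0.3,-0.081,-0.24,-0.131,0,0,0,0.3,-0.094,-0.28,-0.131,0,0,0])

```text
clock: 5.1
eef_pos: [0.4994, 0.0897, 0.1498]
orientation: [3.142, 0.001, 3.142]
contact_force: [0.0, 0.2, -0.9]
width: 0.0426
finger_force: 31.1
```

Emit:
carry_out(rows=[0.3,-0.013,-0.04,0,0,0,0,0.3,-0.026,-0.08,0,0,0,0,0.3,-0.037,-0.109,0,0,0,0,0.3,-0.037,-0.109,0,0,0,0,0.3,-0.037,-0.109,0,0,0,0,0.3,-0.037,-0.109,0,0,0,0])

```text
clock: 5.7
eef_pos: [0.5356, -0.0169, 0.1494]
orientation: [3.141, -0.0, -3.141]
contact_force: [-0.4, 0.2, -0.4]
width: 0.0428
finger_force: 31.1
```

```bash
python3 - <<'E'
from h import *
print(arm.sense()['eef_pos'],arm.sense()['contact_force'],arm.sense()['width']);go(.536,-.0175,.057)
E
```

```text
[ 0.53562891 -0.01685722  0.1494338 ] [-0.36016053  0.22122511 -0.39580642] 0.042846753106770226
shift [-0.0004 -0.0007  0.0924] turn [ 0.    -0.     0.001] dist 0.092
```

Emit:
carry_out(rows=[0.3,0,-0.001,0.04,0,0,0,0.3,0,-0.001,0.075,0,0,0,0.3,0,-0.001,0.082,0,0,0,0.3,0,-0.001,0.087,0,0,0,0.3,0,-0.001,0.091,0,0,0,0.3,0,-0.001,0.092,0,0,0,0.3,0,-0.001,0.092,0,0,0])

```text
clock: 6.4
eef_pos: [0.5366, -0.0185, 0.0582]
orientation: [-3.141, 0.002, -3.141]
contact_force: [-0.4, -0.0, -2.0]
width: 0.043
finger_force: 31.1
```

Emit:
carry_out(rows=[0.3,0,0,0.001,0,0,0,0.3,0,0,0.001,0,0,0,0.65,0,0,0.001,0,0,0,0.65,0,0,0.001,0,0,0,0.65,0,0,0.001,0,0,0,0.65,0,0,-0.02,0,0,0,0.65,0,0,-0.06,0,0,0,0.65,0,0,-0.093,0,0,0,0.65,0,0,-0.093,0,0,0,0.65,0,0,-0.093,0,0,0])

```text
clock: 7.4
eef_pos: [0.5363, -0.0185, 0.1507]
orientation: [-3.141, 0.001, -3.141]
contact_force: [-0.3, -0.1, -0.1]
width: 0.0557
finger_force: 0.0
```

```bash
cat >> h.py <<'E'
def yl(n,x0=.3,x1=.75,y0=-.12,y1=.47,z=.045):
    im=avg(n,3);h=cv2.cvtColor(rect(im,n,x0,x1,y0,y1,z),cv2.COLOR_BGR2HSV)
    m=(h[...,0]>20)&(h[...,0]<38)&(h[...,1]>110)&(h[...,2]>90)
    for b in blobs(m,x1,y1,80,1500):print(n,'label',b['cen'],b['area'])
    return im
E
python3 - <<'E'
from h import *
yl('top');im=yl('side');yl('side',z=.082);cv2.imwrite('pics/s1.png',im)
go(.5045,.388,.15)
E
```

```text
top label [0.5042 0.3883] 710.0
top label [0.5775 0.3989] 695.5
side label [0.505  0.3878] 656.0
side label [ 0.5528 -0.1045] 340.0
side label [0.5752 0.3982] 683.0
side label [0.4917 0.4397] 558.0
side label [ 0.5365 -0.0167] 275.5
side label [0.557  0.4495] 586.5
shift [ 3.130e-02  4.065e-01 -1.000e-04] turn [ 0.    -0.001  0.   ] dist 0.408
```

View pics/s1.png

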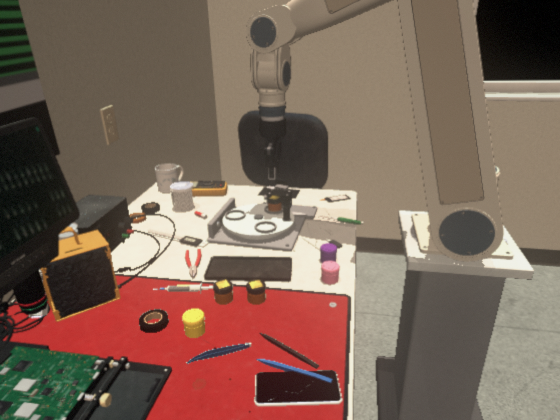

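The first jar sits in the right cup at (274,203). Next is jar B.

Emit:
carry_out(rows=[1,0.004,0.045,0,0,0,0,1,0.007,0.09,0,0,0,0,1,0.011,0.135,0,0,0,0,1,0.014,0.18,0,0,0,0,1,0.018,0.225,0,0,0,0,1,0.021,0.27,0,0,0,0,1,0.025,0.315,0,0,0,0,1,0.028,0.36,0,0,0,0,1,0.031,0.4065,0,0,0,0,1,0.031,0.4065,0,0,0,0])

```text
clock: 8.85
eef_pos: [0.5038, 0.3928, 0.1494]
orientation: [3.141, -0.001, -3.137]
contact_force: [-0.0, -0.6, -1.1]
width: 0.085
finger_force: 0.0
```

Emit:
carry_out(rows=[1,0,0,0,0,0,0,1,0,0,0.045,0,0,0,1,0,0,0.09,0,0,0,1,0,0,0.12,0,0,0,1,0,0,0.131,0,0,0,1,0,0,0.131,0,0,0,1,0,0,0.131,0,0,0])

```text
clock: 9.55
eef_pos: [0.506, 0.3879, 0.0209]
orientation: [3.141, 0.002, 3.141]
contact_force: [1.2, 0.8, 0.4]
width: 0.0854
finger_force: 0.0
```

Emit:
carry_out(rows=[0.3,0,0,0,0,0,0,0.3,0,0,0,0,0,0,0.3,0,0,0,0,0,0,0.3,0,0,0,0,0,0,0.3,0,0,0,0,0,0,0.3,0,0,-0.03,0,0,0,0.3,0,0,-0.075,0,0,0,0.3,0,0,-0.12,0,0,0,0.3,0,0,-0.131,0,0,0])

```text
clock: 10.45
eef_pos: [0.5065, 0.3891, 0.1561]
orientation: [3.138, 0.007, -3.141]
contact_force: [1.4, 0.9, -1.7]
width: 0.043
finger_force: 30.9
```

Emit:
carry_out(rows=[0.3,-0.005,-0.04,0,0,0,0,0.3,-0.01,-0.08,0,0,0,0,0.3,-0.015,-0.12,0,0,0,0,0.3,-0.02,-0.16,0,0,0,0,0.3,-0.025,-0.2,0,0,0,0,0.3,-0.03,-0.24,0,0,0,0,0.3,-0.034,-0.281,0,0,0,0,0.3,-0.034,-0.281,0,0,0,0,0.3,-0.034,-0.281,0,0,0,0,0.3,-0.034,-0.281,0,0,0,0])

```text
clock: 11.45
eef_pos: [0.5388, 0.1076, 0.1501]
orientation: [3.141, -0.0, -3.141]
contact_force: [-0.6, -0.3, -1.0]
width: 0.0426
finger_force: 31.1
```

```bash
python3 - <<'E'
from h import *
print(arm.sense()['eef_pos'],arm.sense()['contact_force'],arm.sense()['width']);go(.539,.1073,.057)
E
```

```text
[0.53880844 0.10764756 0.15013792] [-0.63297014 -0.26127303 -0.98880032] 0.042583493840878166
shift [-0.0002 -0.0004  0.0931] turn [ 0.    -0.     0.001] dist 0.093
```

Emit:
carry_out(rows=[0.3,0,0,0.04,0,0,0,0.3,0,0,0.075,0,0,0,0.3,0,0,0.082,0,0,0,0.3,0,0,0.087,0,0,0,0.3,0,0,0.091,0,0,0,0.3,0,0,0.093,0,0,0,0.3,0,0,0.093,0,0,0,0.3,0,0,0.093,0,0,0])

```text
clock: 12.25
eef_pos: [0.5394, 0.1071, 0.058]
orientation: [3.142, 0.001, -3.141]
contact_force: [-1.0, -0.5, -0.1]
width: 0.0431
finger_force: 31.1
```

Emit:
carry_out(rows=[0.65,0,0,0,0,0,0,0.65,0,0,0,0,0,0,0.65,0,0,0,0,0,0,0.65,0,0,-0.02,0,0,0,0.65,0,0,-0.06,0,0,0,0.65,0,0,-0.093,0,0,0,0.65,0,0,-0.093,0,0,0,0.65,0,0,-0.093,0,0,0])

```text
clock: 13.05
eef_pos: [0.5393, 0.107, 0.1508]
orientation: [3.142, 0.002, -3.141]
contact_force: [-0.4, -0.1, -0.2]
width: 0.0552
finger_force: 0.0
```

```bash
python3 - <<'E'
from h import *
yl('top');yl('side');yl('side',y1=.15,z=.082)
go(.577,.3985,.15)
E
```

```text
top label [ 0.5381 -0.0212] 734.5
top label [0.5775 0.3989] 690.5
side label [ 0.5517 -0.1043] 716.5
side label [0.555  0.0328] 201.5
side label [0.5752 0.3981] 665.5
side label [ 0.5356 -0.0195] 681.5
side label [0.5401 0.1115] 203.5
shift [-3.820e-02  2.915e-01 -2.000e-04] turn [-0.    -0.001  0.   ] dist 0.294
```

Both are seated, so on to jar A.

Emit:
carry_out(rows=[1,-0.006,0.042,0,0,0,0,1,-0.011,0.084,0,0,0,0,1,-0.017,0.126,0,0,0,0,1,-0.022,0.168,0,0,0,0,1,-0.028,0.21,0,0,0,0,1,-0.033,0.252,0,0,0,0,1,-0.038,0.2915,0,0,0,0,1,-0.038,0.2915,0,0,0,0,1,-0.038,0.2915,0,0,0,0])

```text
clock: 14.4
eef_pos: [0.5765, 0.3994, 0.1493]
orientation: [-3.141, -0.001, -3.14]
contact_force: [1.7, -0.8, -0.6]
width: 0.0851
finger_force: 0.0
```

Emit:
carry_out(rows=[1,0,0,0.045,0,0,0,1,0,0,0.09,0,0,0,1,0,0,0.12,0,0,0,1,0,0,0.131,0,0,0,1,0,0,0.131,0,0,0,1,0,0,0.131,0,0,0,0.3,0,0,0.131,0,0,0,0.3,0,0,0.131,0,0,0,0.3,0,0,0.131,0,0,0,0.3,0,0,0.131,0,0,0])

```text
clock: 15.4
eef_pos: [0.5774, 0.3988, 0.0206]
orientation: [3.141, 0.002, -3.141]
contact_force: [-1.7, -0.3, 5.6]
width: 0.0432
finger_force: 29.9
```

```bash
python3 - <<'E'
from h import *
print(arm.sense()['eef_pos'],arm.sense()['contact_force'],arm.sense()['width']);go(.6456,.0424,.15)
E
```

```text
[0.57738727 0.39879832 0.02061371] [-1.71531869 -0.25804988  5.60158787] 0.043164454312824285
shift [-0.0683 -0.3563 -0.1296] turn [0.001 0.002 0.   ] dist 0.385
```

Emit:
carry_out(rows=[0.3,0,0,-0.03,0,0,0,0.3,0,0,-0.075,0,0,0,0.3,0,0,-0.12,0,0,0,0.3,-0.008,-0.04,-0.131,0,0,0,0.3,-0.015,-0.08,-0.131,0,0,0,0.3,-0.023,-0.12,-0.131,0,0,0,0.3,-0.031,-0.16,-0.131,0,0,0,0.3,-0.038,-0.2,-0.131,0,0,0,0.3,-0.046,-0.24,-0.131,0,0,0,0.3,-0.054,-0.28,-0.131,0,0,0])

```text
clock: 16.4
eef_pos: [0.6311, 0.117, 0.1507]
orientation: [-3.142, 0.0, -3.141]
contact_force: [0.6, -0.7, -1.8]
width: 0.0427
finger_force: 30.9
```

Emit:
carry_out(rows=[0.3,-0.007,-0.038,0,0,0,0,0.3,-0.014,-0.076,0,0,0,0,0.3,-0.014,-0.076,0,0,0,0,0.3,-0.014,-0.076,0,0,0,0,0.3,-0.014,-0.076,0,0,0,0])

```text
clock: 16.9
eef_pos: [0.6448, 0.0434, 0.1504]
orientation: [3.141, -0.0, -3.141]
contact_force: [0.4, 0.2, -0.9]
width: 0.0424
finger_force: 31.0
```

```bash
python3 - <<'E'
from h import *
print(arm.sense()['eef_pos'],arm.sense()['contact_force'],arm.sense()['width']);go(.6456,.0424,.058)
E
```

```text
[0.64480552 0.04335006 0.15040414] [ 0.36851194  0.24449893 -0.87815724] 0.042379791962956125
shift [-0.0008 -0.001   0.0924] turn [ 0.    -0.     0.001] dist 0.092
```

Emit:
carry_out(rows=[0.3,0,-0.001,0.04,0,0,0,0.3,0,-0.001,0.075,0,0,0,0.3,0,-0.001,0.082,0,0,0,0.3,0,-0.001,0.087,0,0,0,0.3,0,-0.001,0.091,0,0,0,0.3,0,-0.001,0.0925,0,0,0,0.3,0,-0.001,0.0925,0,0,0,0.3,0,-0.001,0.0925,0,0,0])

```text
clock: 17.7
eef_pos: [0.6454, 0.0415, 0.0587]
orientation: [-3.141, 0.001, -3.141]
contact_force: [0.0, -0.0, -0.2]
width: 0.0428
finger_force: 31.0
```

Emit:
carry_out(rows=[0.65,0,0,0,0,0,0,0.65,0,0,0,0,0,0,0.65,0,0,0,0,0,0,0.65,0,0,-0.02,0,0,0,0.65,0,0,-0.06,0,0,0,0.65,0,0,-0.093,0,0,0,0.65,0,0,-0.093,0,0,0,0.65,0,0,-0.093,0,0,0])

```text
clock: 18.5
eef_pos: [0.6453, 0.0415, 0.1516]
orientation: [-3.141, 0.002, -3.141]
contact_force: [-0.4, 0.2, 0.6]
width: 0.0554
finger_force: 0.0
```

```bash
python3 - <<'E'
from h import *
from scipy.optimize import minimize
yl('top',z=.082);im=yl('side',z=.082,y1=.2)
# key fit: model-based on T.png, handle top z=.033 (and tongue z=.020)
T=cv2.imread('pics/T.png');x1,y1,s=.63,-.19,.0005
g1=cv2.GaussianBlur(rect(T,'top',.49,.63,-.31,-.19,.033,s).mean(2),(0,0),2).astype(np.float32)
g2=cv2.GaussianBlur(rect(T,'top',.49,.63,-.31,-.19,.020,s).mean(2),(0,0),2).astype(np.float32)
def samp(g,p):return cv2.remap(g,((y1-p[:,1])/s).astype(np.float32)[:,None],((x1-p[:,0])/s).astype(np.float32)[:,None],cv2.INTER_LINEAR).mean()
def tr(p,q):c,n=np.cos(p[2]),np.sin(p[2]);q=np.array(q);return np.c_[p[0]+c*q[:,0]-n*q[:,1],p[1]+n*q[:,0]+c*q[:,1]]
H=np.linspace(-.020,.020,20);L=np.linspace(.028,.052,15);W=np.linspace(-.009,.009,9);e=.003
def cost(p):
    c=0
    for sg in(1,-1):
        c+=samp(g1,tr(p,[(a,sg*(.012+e)) for a in H]))-samp(g1,tr(p,[(a,sg*(.012-e)) for a in H]))
        c+=samp(g2,tr(p,[(a,sg*(.009+e)) for a in L]))-samp(g2,tr(p,[(a,sg*(.009-e)) for a in L]))
    c+=samp(g1,tr(p,[(-.023-e,a) for a in W]))-samp(g1,tr(p,[(-.023+e,a) for a in W]))
    c+=samp(g2,tr(p,[(.057+e,a) for a in W*.8]))-samp(g2,tr(p,[(.057-e,a) for a in W*.8]))
    return c
def fit(x):return minimize(cost,x,method='Nelder-Mead',options=dict(initial_simplex=[x,[x[0]+.004,*x[1:]],[x[0],x[1]+.004,x[2]],[x[0],x[1],x[2]+.06]]))
b=min((fit([.552+i,-.242+j,-.29+k]) for i in(-.003,.003) for j in(-.003,.003) for k in(-.05,.05)),key=lambda q:q.fun)
print('key',b.x,b.fun)
S=cv2.imread('pics/S.png')
for nm,im,n in(('T',T,'top'),):
    for P in tr(b.x,[(-.023,.012),(-.023,-.012),(.023,-.012),(.023,.012)]):print(P)
print('landmark avg tip?',tr(b.x,[(.057,0)]))
go(b.x[0],b.x[1],.12,b.x[2]+np.pi)
E
```

```text
top label [0.5386 0.1152] 298.5
side label [ 0.5366 -0.0199] 528.5
side label [0.5395 0.1108] 473.5
side label [0.6426 0.0414] 154.0
key [ 0.55218534 -0.23901561 -0.34848345] -833.542236328125
[ 0.5346655  -0.21988304]
[ 0.52647016 -0.24244044]
[ 0.56970517 -0.25814819]
[ 0.57790052 -0.23559079]
landmark avg tip? [[ 0.60575916 -0.25847956]]
shift [ 0.0924 -0.2805  0.0299] turn [-0.    -0.002  0.349] dist 0.297
```

Emit:
carry_out(rows=[1,0.015,-0.045,0,0,0,0.06,1,0.03,-0.09,0,0,0,0.12,1,0.046,-0.14,0,0,0,0.18,1,0.061,-0.186,0,0,0,0.24,1,0.077,-0.233,0.01,0,0,0.3,1,0.092,-0.28,0.03,0,0,0.335,1,0.092,-0.28,0.03,0,0,0.335,1,0.092,-0.28,0.03,0,0,0.335,1,0.092,-0.28,0.03,0,0,0.335])

```text
clock: 19.7
eef_pos: [0.5533, -0.2379, 0.1209]
orientation: [3.141, -0.0, 2.807]
contact_force: [0.4, 0.1, -0.4]
width: 0.0856
finger_force: 0.0
```

```bash
python3 - <<'E'
from h import *
print(arm.sense()['eef_pos'],arm.sense()['orientation']);go(.552,-.2393,.0065,np.pi-.335)
E
```

```text
[ 0.55333014 -0.23786729  0.12085499] [ 3.14125149e+00 -1.28101122e-04  2.80726549e+00]
shift [ 0.0008 -0.0018  0.1144] turn [ 0.    -0.     0.001] dist 0.114
```

Emit:
carry_out(rows=[1,0.001,-0.002,0.045,0,0,0,1,0.001,-0.002,0.09,0,0,0,1,0.001,-0.002,0.11,0,0,0,1,0.001,-0.002,0.114,0,0,0,1,0.001,-0.002,0.114,0,0,0,1,0.001,-0.002,0.114,0,0,0])

```text
clock: 20.3
eef_pos: [0.5527, -0.2399, 0.0085]
orientation: [-3.141, 0.003, 2.808]
contact_force: [0.4, 0.0, 0.1]
width: 0.0852
finger_force: 0.0
```

Emit:
carry_out(rows=[0.1,0,0,0,0,0,0,0.1,0,0,0,0,0,0,0.1,0,0,0,0,0,0,0.1,0,0,0,0,0,0,0.1,0,0,0,0,0,0,0.1,0,0,0,0,0,0,0.1,0,0,0,0,0,0,0.1,0,0,0,0,0,0], newtons=40)

```text
clock: 21.1
eef_pos: [0.5516, -0.2402, 0.0072]
orientation: [-3.141, 0.001, 2.807]
contact_force: [-0.5, -0.3, 5.9]
width: 0.023
finger_force: 40.2
```

```bash
python3 - <<'E'
from h import *
s=arm.sense();print(s['eef_pos'],s['orientation'],s['contact_force'],s['width'])
E
```

```text
[ 0.55162806 -0.24024269  0.00720986] [-3.14134462e+00  6.33566807e-04  2.80666128e+00] [-0.50465855 -0.27972322  5.86739728] 0.023018623310022673
```

Emit:
carry_out(rows=[0.1,0,0,-0.03,0,0,0,0.1,0,0,-0.07,0,0,0,0.1,0,0,-0.11,0,0,0,0.1,0.04,0.017,-0.11,0,0,-0.06,0.1,0.08,0.034,-0.11,0,0,-0.12,0.1,0.12,0.05,-0.11,0,0,-0.18,0.1,0.16,0.067,-0.11,0,0,-0.24,0.1,0.199,0.083,-0.11,0,0,-0.277,0.1,0.199,0.083,-0.11,0,0,-0.277,0.1,0.199,0.083,-0.11,0,0,-0.277])

```text
clock: 22.1
eef_pos: [0.3906, -0.0959, 0.1171]
orientation: [-3.141, 0.001, 3.084]
contact_force: [-0.1, -1.0, -0.6]
width: 0.0235
finger_force: 39.5
```

```bash
python3 - <<'E'
from h import *
s=arm.sense();print(s['eef_pos'],s['orientation'],s['contact_force'],s['width']);go(.391,-.096,.030,np.pi-.058)
cv2.imwrite('pics/s3.png',cv2.resize(avg('side')[150:260,210:350],None,fx=5,fy=5,interpolation=cv2.INTER_CUBIC))
E
```

```text
[ 0.3905611  -0.09588642  0.11714424] [-3.14112644e+00  1.04416700e-03  3.08432394e+00] [-0.12175451 -1.00569978 -0.64331693] 0.023534878659860647
shift [-0.0004 -0.      0.0871] turn [-0.     0.001  0.001] dist 0.087
```

View pics/s3.png

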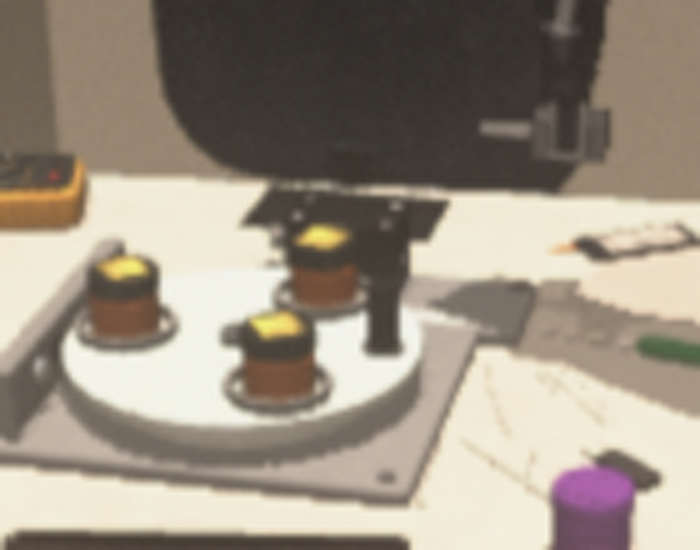

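```bash
python3 - <<'E'
from h import *
from scipy.optimize import minimize
T=cv2.imread('pics/T.png').astype(float);x1,y1,s=.60,-.07,.0005
r=rect(T.astype(np.uint8),'top',.48,.60,-.15,-.07,.064,s)
g=cv2.GaussianBlur(r.mean(2),(0,0),1.5).astype(np.float32)
def samp(p):return cv2.remap(g,((y1-p[:,1])/s).astype(np.float32)[:,None],((x1-p[:,0])/s).astype(np.float32)[:,None],cv2.INTER_LINEAR)[:,0]
def tr(p,q):c,n=np.cos(p[2]),np.sin(p[2]);q=np.array(q);return np.c_[p[0]+c*q[:,0]-n*q[:,1],p[1]+n*q[:,0]+c*q[:,1]]
# edge profiles, right/front/rear
def grad(p,pts,nrm,e=.003):
    pts=np.array(pts);n=np.array(nrm)*e;return samp(tr(p,pts+n)).mean()-samp(tr(p,pts-n)).mean()
H=np.linspace(-.033,.033,30);W=np.linspace(-.018,.018,16)
def cost(p):
    return -(grad(p,[(a,-.023) for a in H],(0,-1))*2+grad(p,[(-.0375,a) for a in W],(-1,0))+grad(p,[(.0375,a) for a in W],(1,0)))
def fit(x,c):return minimize(c,x,method='Nelder-Mead',options=dict(initial_simplex=[x,[x[0]+.003,*x[1:]],[x[0],x[1]+.003,x[2]],[x[0],x[1],x[2]+.04]]))
b=min((fit([.5358+i,-.104+j,-.057+k],cost) for i in(-.002,.002) for j in(-.002,.002) for k in(-.03,.03)),key=lambda q:q.fun);print('edges',b.x,b.fun)
# bolts: local maxima
h=cv2.GaussianBlur(r.min(2),(0,0),3).astype(float)
for c in [(450,257),(503,260),(445,355),(497,357)]:
    wx,wy=.72-.0006*c[1],.18-.0006*c[0];i,j=int((x1-wx)/s),int((y1-wy)/s);w=h[i-7:i+8,j-7:j+8];w=np.clip(w-np.percentile(w,50),0,None);ii,jj=np.indices(w.shape)
    print('bolt',round(x1-(i-7+(ii*w).sum()/w.sum())*s,4),round(y1-(j-7+(jj*w).sum()/w.sum())*s,4))
# yaw of right shelf edge etc: dark profile along y mid-switch
for x in(.51,.535,.56):
    i=int((x1-x)/s);print(x,[int(v) for v in g[i,::6]])
E
```

```text
edges [ 0.53510669 -0.10386856 -0.06295791] -386.82891845703125
bolt 0.5668 -0.0901
bolt 0.5641 -0.1228
bolt 0.5075 -0.0866
bolt 0.5057 -0.1185
0.51 [125, 64, 8, 21, 63, 94, 87, 52, 45, 46, 46, 46, 46, 44, 43, 50, 68, 58, 86, 162, 196, 191, 189, 189, 189, 190, 189]
0.535 [159, 118, 22, 0, 21, 46, 47, 46, 46, 46, 46, 46, 45, 45, 45, 44, 43, 42, 62, 133, 196, 192, 190, 189, 190, 190, 191]
0.56 [154, 137, 51, 4, 12, 42, 50, 47, 45, 44, 45, 45, 46, 45, 44, 44, 48, 63, 76, 100, 180, 193, 191, 190, 189, 189, 189]
```

Emit:
carry_out(rows=[0.1,0,0,0.04,0,0,0,0.1,0,0,0.08,0,0,0.006,0.1,0,0,0.097,0,0,0.006,0.1,0,0,0.097,0,0,0.006,0.1,0,0,0.097,0,0,0.006,0.1,0,0,0.097,0,0,0.006])

```text
clock: 23.0
eef_pos: [0.3917, -0.0968, 0.0208]
orientation: [-3.141, 0.002, 3.078]
contact_force: [0.1, 0.0, -0.5]
width: 0.0239
finger_force: 39.5
```

```bash
python3 - <<'E'
from h import *
s=arm.sense();print(s['eef_pos'],s['orientation'],s['contact_force'],s['width']);go(.4263,-.0978,.0175,np.pi-.064);go(.4751,-.1009,.0175,np.pi-.064)
T=avg('top');cv2.imwrite('pics/k.png',rect(T,'top',.37,.59,-.17,-.02,.03,.00035))
S=avg('side');cv2.imwrite('pics/k2.png',cv2.resize(S[165:235,250:350],None,fx=6,fy=6,interpolation=cv2.INTER_CUBIC))
E
```

```text
[ 0.3916966  -0.09677083  0.02075821] [-3.14090654e+00  1.55577267e-03  3.07766519e+00] [ 0.12303819  0.03069607 -0.46949465] 0.0238647557465233
shift [-0.0346  0.0012  0.0033] turn [-0.001  0.002  0.   ] dist 0.035
shift [-0.0835  0.0012  0.0034] turn [-0.001  0.002  0.   ] dist 0.084
```

View pics/k.png

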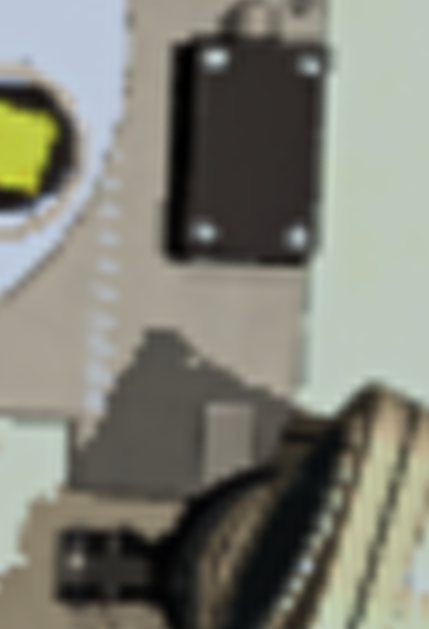

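View pics/k2.png

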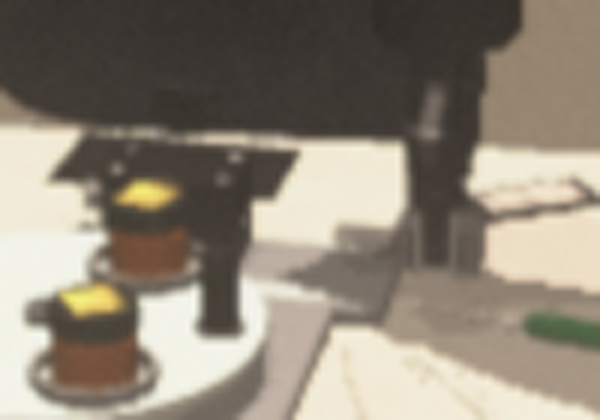

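Top crop: the tongue is centred at column 229 with its tip at row 402, which agrees with kinematics within 0.5 mm. I approach slowly.

Emit:
carry_out(rows=[0.1,0,0.0017,0.003,0,0,0,0.1,-0.02,0.0017,0.0033,0,0.002,0,0.1,-0.0346,0.0017,0.0033,0,0.002,0,0.1,-0.0346,0.0017,0.0033,0,0.002,0,0.1,-0.0346,0.0017,0.0033,0,0.002,0])

```text
clock: 24.1
eef_pos: [0.4253, -0.0966, 0.0162]
orientation: [3.141, -0.002, 3.078]
contact_force: [-0.4, -0.1, -0.1]
width: 0.0231
finger_force: 39.7
```

```bash
python3 - <<'E'
from h import *
s=arm.sense();print(s['eef_pos'],s['orientation'],s['contact_force'],s['width']);go(.4751,-.1004,.0175,np.pi-.064)
E
```

```text
[ 0.42530841 -0.09662573  0.01622487] [ 3.14144665e+00 -2.10606602e-03  3.07819264e+00] [-0.40975667 -0.12178954 -0.08103815] 0.023095789873281432
shift [-0.0499 -0.0006 -0.0014] turn [ 0.    -0.002  0.001] dist 0.05
```

Emit:
carry_out(rows=[0.1,-0.006,-0.0006,-0.001,0,-0.002,0,0.1,-0.012,-0.0006,-0.001,0,-0.002,0,0.1,-0.017,-0.0006,-0.001,0,-0.002,0,0.1,-0.02,-0.0006,-0.001,0,-0.002,0,0.1,-0.022,-0.0006,-0.001,0,-0.002,0,0.1,-0.022,-0.0006,-0.001,0,-0.002,0])

```text
clock: 24.7
eef_pos: [0.4475, -0.0987, 0.0174]
orientation: [3.142, -0.0, 3.078]
contact_force: [0.3, -0.4, -0.4]
width: 0.0236
finger_force: 39.6
```

Emit:
carry_out(rows=[0.1,-0.005,0,0,0,0,0,0.1,-0.01,0,0,0,0,0,0.1,-0.014,0,0,0,0,0,0.1,-0.018,0,0,0,0,0,0.1,-0.021,0,0,0,0,0,0.1,-0.0235,0,0,0,0,0,0.1,-0.0235,0,0,0,0,0])

```text
clock: 25.4
eef_pos: [0.4711, -0.1003, 0.0174]
orientation: [-3.142, 0.0, 3.078]
contact_force: [0.4, 0.2, -1.1]
width: 0.0235
finger_force: 39.6
```

Going in freely. Now slow until contact.

Emit:
carry_out(rows=[0.1,-0.001,0,0,0,0,0,0.1,-0.002,0,0,0,0,0,0.1,-0.003,0,0,0,0,0,0.1,-0.003,0,0,0,0,0])

```text
clock: 25.8
eef_pos: [0.4739, -0.1005, 0.0175]
orientation: [3.142, 0.0, 3.078]
contact_force: [-0.3, -0.3, -1.6]
width: 0.0235
finger_force: 39.6
```

Emit:
carry_out(rows=[0.1,-0.001,0,0,0,0,0,0.1,-0.0015,0,0,0,0,0,0.1,-0.0015,0,0,0,0,0])

```text
clock: 26.1
eef_pos: [0.4753, -0.1006, 0.0174]
orientation: [-3.142, 0.0, 3.078]
contact_force: [-0.6, 0.9, -1.5]
width: 0.0231
finger_force: 39.6
```

Emit:
carry_out(rows=[0.1,-0.001,0,0,0,0,0,0.1,-0.001,0,0,0,0,0])

```text
clock: 26.3
eef_pos: [0.4754, -0.1005, 0.0173]
orientation: [-3.142, -0.002, 3.078]
contact_force: [-5.0, -1.3, 2.4]
width: 0.0235
finger_force: 39.8
```

Emit:
carry_out(rows=[0.1,-0.001,0,0,0,0,0,0.1,-0.001,0,0,0,0,0])

```text
clock: 26.5
eef_pos: [0.4754, -0.1004, 0.0171]
orientation: [-3.141, -0.004, 3.078]
contact_force: [-9.6, -1.0, 4.7]
width: 0.0236
finger_force: 40.1
```

Emit:
carry_out(rows=[0.1,0.0017,0,0,0,0,0,0.1,0.0015,0,0.0007,0,0,0,0.1,0.0015,0,0.0007,0,0,0])

```text
clock: 26.8
eef_pos: [0.4754, -0.1005, 0.0166]
orientation: [3.142, -0.001, 3.078]
contact_force: [-4.6, 0.3, 1.3]
width: 0.0231
finger_force: 39.8
```

Emit:
carry_out(rows=[0.5,0,0,0,0,0,0,0.5,0,0,0,0,0,0,0.5,0,0,0,0,0,0,0.5,0,0,-0.02,0,0,0,0.5,0,0,-0.06,0,0,0,0.5,0,0,-0.1,0,0,0,0.5,0,0,-0.133,0,0,0,0.5,0,0,-0.133,0,0,0,0.5,0,0,-0.133,0,0,0])

```text
clock: 27.7
eef_pos: [0.4763, -0.1007, 0.1502]
orientation: [-3.141, 0.002, 3.078]
contact_force: [0.1, -0.0, -0.3]
width: 0.0431
finger_force: 0.0
```

```bash
python3 - <<'E'
from h import *
s=arm.sense();print(s['eef_pos']);go(.4885,.046,.15,np.pi)
T=avg('top');cv2.imwrite('pics/k3.png',rect(T,'top',.43,.59,-.17,.09,.035,.0004))
E
```

```text
[ 0.47625329 -0.10069849  0.15023347]
shift [-0.0029  0.1472  0.0002] turn [-0.001  0.002 -0.064] dist 0.147
```

View pics/k3.png

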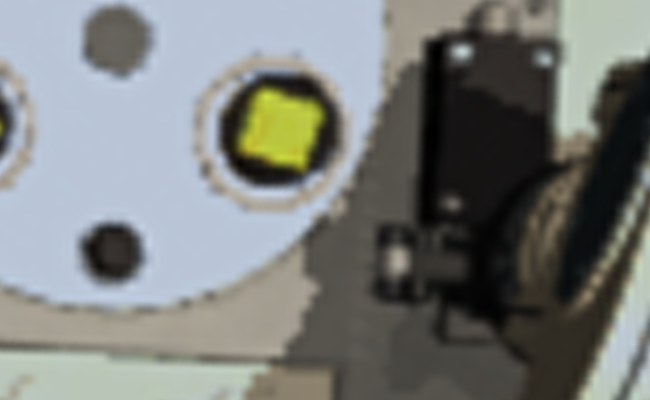

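k3 shows the knob at (112,250), the right jar seated, and the gripper clear of the key. Now the crank.

Emit:
carry_out(rows=[0.5,-0.001,0.04,0,0,0,-0.03,0.5,-0.002,0.08,0,0,0,-0.064,0.5,-0.003,0.12,0,0,0.002,-0.064,0.5,-0.003,0.148,0,0,0.002,-0.064,0.5,-0.003,0.148,0,0,0.002,-0.064,0.5,-0.003,0.148,0,0,0.002,-0.064,0.5,-0.003,0.148,0,0,0.002,-0.064])

```text
clock: 28.7
eef_pos: [0.4881, 0.0464, 0.1494]
orientation: [-3.141, -0.003, 3.141]
contact_force: [-0.3, 0.4, 0.1]
width: 0.0429
finger_force: 0.0
```

```bash
python3 - <<'E'
from h import *
s=arm.sense();print(s['eef_pos'],s['orientation'],s['contact_force']);go(.4887,.047,.055,np.pi)
T=avg('top',2)
for d in arm.search_frame('top','key')+arm.landmark_of('top','key'):print(d)
E
```

```text
[0.48814141 0.04635122 0.14943071] [-3.14147362e+00 -2.57527260e-03  3.14139949e+00] [-0.25351284  0.42911985  0.14668676]
shift [-0.0008  0.0007  0.0944] turn [-0.    -0.003 -0.   ] dist 0.094
{'extent': [344.0, 205.9, 350.5, 224.4], 'conf': 0.6}
{'position': [216.2, 344.6], 'conf': 0.43}
```

Emit:
carry_out(rows=[0.5,-0.001,0.001,0.045,0,-0.002,0,0.5,-0.001,0.001,0.085,0,-0.002,0,0.5,-0.001,0.001,0.094,0,-0.002,0,0.5,-0.001,0.001,0.094,0,-0.002,0,0.1,-0.001,0.001,0.094,0,-0.002,0,0.1,-0.001,0.001,0.094,0,-0.002,0,0.1,-0.001,0.001,0.094,0,-0.002,0,0.1,-0.001,0.001,0.094,0,-0.002,0,0.1,-0.001,0.001,0.094,0,-0.002,0], newtons=25)

```text
clock: 29.8
eef_pos: [0.4903, 0.0477, 0.0576]
orientation: [-3.141, 0.004, -3.141]
contact_force: [-0.1, -0.8, 8.4]
width: 0.019
finger_force: 25.2
```

```bash
python3 - <<'E'
from h import *
s=arm.sense();p=s['eef_pos'];print(p,s['orientation'],s['contact_force'],s['width'])
c=np.array([.5736,.0441]);v=p[:2]-c;print('r',np.linalg.norm(v))
v=v/np.linalg.norm(v)*.085
for a in range(0,374,10):
    t=-np.deg2rad(a);w=np.array([[np.cos(t),-np.sin(t)],[np.sin(t),np.cos(t)]])@v-v
    print(a,np.round([-w[0],w[1]],4).tolist(),end='; ')
E
```

```text
[0.49034635 0.04771823 0.05758524] [-3.14105232  0.00368266 -3.14140229] [-0.11698004 -0.80397542  8.40290136] 0.018998253373955748
r 0.0833322365564233
0 [-0.0, 0.0]; 10 [-0.0019, 0.0147]; 20 [-0.0064, 0.0288]; 30 [-0.0132, 0.042]; 40 [-0.0222, 0.0537]; 50 [-0.0332, 0.0637]; 60 [-0.0457, 0.0717]; 70 [-0.0593, 0.0774]; 80 [-0.0738, 0.0806]; 90 [-0.0886, 0.0812]; 100 [-0.1033, 0.0793]; 110 [-0.1174, 0.0748]; 120 [-0.1306, 0.068]; 130 [-0.1423, 0.059]; 140 [-0.1523, 0.0481]; 150 [-0.1603, 0.0356]; 160 [-0.166, 0.0219]; 170 [-0.1692, 0.0074]; 180 [-0.1698, -0.0074]; 190 [-0.1679, -0.0221]; 200 [-0.1635, -0.0362]; 210 [-0.1566, -0.0493]; 220 [-0.1476, -0.0611]; 230 [-0.1367, -0.0711]; 240 [-0.1242, -0.0791]; 250 [-0.1105, -0.0848]; 260 [-0.096, -0.088]; 270 [-0.0812, -0.0886]; 280 [-0.0665, -0.0867]; 290 [-0.0524, -0.0822]; 300 [-0.0393, -0.0754]; 310 [-0.0275, -0.0664]; 320 [-0.0175, -0.0554]; 330 [-0.0095, -0.043]; 340 [-0.0039, -0.0293]; 350 [-0.0006, -0.0148]; 360 [-0.0, -0.0]; 370 [-0.0019, 0.0147];
```

Emit:
carry_out(rows=[0.1,-0.0005,0.006,0,0,0,0,0.1,-0.0019,0.0147,0,0,0,0,0.1,-0.0064,0.0288,0,0,0,0,0.1,-0.0132,0.042,0,0,0,0,0.1,-0.0222,0.0537,0,0,0,0,0.1,-0.0332,0.0637,0,0,0,0,0.1,-0.0457,0.0717,0,0,0,0,0.1,-0.0521,0.0748,0,0,0,0,0.1,-0.0593,0.0774,0,0,0,0,0.1,-0.0593,0.0774,0,0,0,0])

```text
clock: 30.8
eef_pos: [0.5513, 0.1247, 0.0576]
orientation: [-3.139, 0.005, 3.141]
contact_force: [4.3, -7.4, 9.1]
width: 0.0185
finger_force: 25.5
```

```bash
python3 - <<'E'
from h import *
s=arm.sense();p=s['eef_pos'];print(p,s['orientation'],s['contact_force'],s['width'])
v=p[:2]-np.array([.5736,.0441]);print('r',np.linalg.norm(v),np.degrees(np.arctan2(v[1],v[0])))
for d in arm.landmark_of('top','knob_mid'):print(world('top',d['position'][1],d['position'][0],.065),d['conf'])
E
```

```text
[0.551296   0.12466618 0.05759713] [-3.13936665  0.00529046  3.14124953] [ 4.26322948 -7.38652392  9.06606212] 0.01852308666372384
r 0.08359652048087984 105.47425471833938
```

Emit:
carry_out(rows=[0.1,-0.006,0.001,0,0,0,0,0.1,-0.015,0.0022,0,0,0,0,0.1,-0.0298,0.0028,0,0,0,0,0.1,-0.0445,0.0009,0,0,0,0,0.1,-0.0586,-0.0036,0,0,0,0,0.1,-0.0718,-0.0104,0,0,0,0,0.1,-0.0835,-0.0194,0,0,0,0,0.1,-0.0935,-0.0303,0,0,0,0,0.1,-0.1015,-0.0428,0,0,0,0,0.1,-0.1015,-0.0428,0,0,0,0])

```text
clock: 31.85
eef_pos: [0.6513, 0.0809, 0.0576]
orientation: [-3.14, 0.002, 3.14]
contact_force: [-2.1, -2.5, 10.6]
width: 0.019
finger_force: 25.6
```

```bash
python3 - <<'E'
from h import *
s=arm.sense();p=s['eef_pos'];print(p,s['orientation'],s['contact_force'],s['width'])
v=p[:2]-np.array([.5736,.0441]);print('r',np.linalg.norm(v),np.degrees(np.arctan2(v[1],v[0])))
E
```

```text
[0.65126228 0.08094562 0.05760331] [-3.14035604e+00  2.40864524e-03  3.14036852e+00] [-2.14744628 -2.54556005 10.59273923] 0.018963359368060137
r 0.08595946023564952 25.381247456221875
```

Emit:
carry_out(rows=[0.1,-0.003,-0.006,0,0,0,0,0.1,-0.0052,-0.0137,0,0,0,0,0.1,-0.0084,-0.0282,0,0,0,0,0.1,-0.009,-0.043,0,0,0,0,0.1,-0.0071,-0.0577,0,0,0,0,0.1,-0.0027,-0.0718,0,0,0,0,0.1,0.0042,-0.0849,0,0,0,0,0.1,0.0132,-0.0967,0,0,0,0,0.1,0.0241,-0.1067,0,0,0,0,0.1,0.0241,-0.1067,0,0,0,0])

```text
clock: 32.85
eef_pos: [0.6259, -0.0253, 0.0576]
orientation: [-3.141, 0.002, 3.141]
contact_force: [-1.3, -1.8, 6.1]
width: 0.0189
finger_force: 25.2
```

```bash
python3 - <<'E'
from h import *
s=arm.sense();p=s['eef_pos'];print(p,s['orientation'],s['contact_force'],s['width'])
v=p[:2]-np.array([.5736,.0441]);print('r',np.linalg.norm(v),np.degrees(np.arctan2(v[1],v[0])))
E
```

```text
[ 0.62589363 -0.02532199  0.05762259] [-3.14051116e+00  2.41857177e-03  3.14074167e+00] [-1.27155829 -1.75641562  6.05808388] 0.01890930638696621
r 0.08691395592694999 -53.01031596783964
```

Emit:
carry_out(rows=[0.1,0.006,-0.004,0,0,0,0,0.1,0.0125,-0.008,0,0,0,0,0.1,0.0262,-0.0137,0,0,0,0,0.1,0.0407,-0.0169,0,0,0,0,0.1,0.0555,-0.0175,0,0,0,0,0.1,0.0702,-0.0156,0,0,0,0,0.1,0.0843,-0.0111,0,0,0,0,0.1,0.0974,-0.0043,0,0,0,0,0.1,0.1092,0.0047,0,0,0,0,0.1,0.1092,0.0047,0,0,0,0])

```text
clock: 33.85
eef_pos: [0.5163, -0.0184, 0.0576]
orientation: [3.141, 0.002, -3.14]
contact_force: [-1.4, 0.8, 8.8]
width: 0.0187
finger_force: 25.6
```

```bash
python3 - <<'E'
from h import *
s=arm.sense();p=s['eef_pos'];print(p,s['orientation'],s['contact_force'],s['width'])
c=np.array([.5736,.0441]);v=p[:2]-c;print('r',np.linalg.norm(v),np.degrees(np.arctan2(v[1],v[0])))
for a in(183,178,174):go(c[0]+.085*np.cos(np.radians(a)),c[1]+.085*np.sin(np.radians(a)),p[2])
E
```

```text
[ 0.51629344 -0.01840903  0.05756927] [ 3.14130808e+00  2.29033954e-03 -3.14047900e+00] [-1.36829951  0.78360145  8.77723012] 0.018714166104542282
r 0.08480224744427349 -132.51373982834264
shift [ 0.0275  0.0581 -0.    ] turn [0.    0.002 0.001] dist 0.064
shift [ 0.0276  0.0655 -0.    ] turn [0.    0.002 0.001] dist 0.071
shift [ 0.0271  0.0714 -0.    ] turn [0.    0.002 0.001] dist 0.076
```

Emit:
carry_out(rows=[0.1,0.005,0.0055,0,0,0,0,0.1,0.01,0.011,0,0,0,0,0.1,0.018,0.0234,0,0,0,0,0.1,0.0236,0.0371,0,0,0,0,0.1,0.0269,0.0516,0,0,0,0,0.1,0.0275,0.0664,0,0,0,0,0.1,0.027,0.0735,0,0,0,0,0.1,0.027,0.0735,0,0,0,0,0.1,0.027,0.0735,0,0,0,0])

```text
clock: 34.75
eef_pos: [0.4911, 0.0549, 0.0575]
orientation: [3.141, 0.004, -3.14]
contact_force: [-0.3, 1.2, 11.5]
width: 0.0188
finger_force: 25.8
```

Emit:
carry_out(rows=[0.5,0,0,0,0,0,0,0.5,0,0,0,0,0,0,0.5,0,0,0,0,0,0,0.5,0,0,-0.02,0,0,0,0.5,0,0,-0.06,0,0,0,0.5,0,0,-0.095,0,0,0,0.5,0,0,-0.095,0,0,0,0.5,0,0,-0.095,0,0,0])

```text
clock: 35.55
eef_pos: [0.4897, 0.054, 0.151]
orientation: [3.142, 0.001, -3.142]
contact_force: [0.5, 0.3, -0.9]
width: 0.0424
finger_force: 0.0
```

```bash
python3 - <<'E'
from h import *
s=arm.sense();print(s['eef_pos'],s['orientation'],s['contact_force'])
T=avg('top');S=avg('side')
r=rect(T,'top',.45,.70,-.17,.17,.082)
h=cv2.cvtColor(r,cv2.COLOR_BGR2HSV);m=(h[...,0]>20)&(h[...,0]<38)&(h[...,1]>110)&(h[...,2]>90)
for b in blobs(m,.70,.17,80,1500):print(b['cen'],b['area'])
yl('side',z=.082,y1=.2)
a=cv2.resize(T[140:250,250:370],(600,550),interpolation=cv2.INTER_CUBIC)
cv2.imwrite('pics/m.png',a)
go(.4754,-.1005,.13,3.078)
E
```

```text
[0.48974527 0.0539979  0.15104266] [ 3.14154007e+00  1.20631156e-03 -3.14150329e+00] [ 0.47755166  0.30839402 -0.91627348]
[0.5476 0.1128] 688.5
[0.6451 0.0324] 692.0
side label [ 0.5277 -0.0139] 650.5
side label [0.5473 0.1141] 592.0
side label [0.6413 0.0339] 563.5
shift [ 0.0142 -0.1545  0.0207] turn [0.    0.    0.064] dist 0.157
```

View pics/m.png

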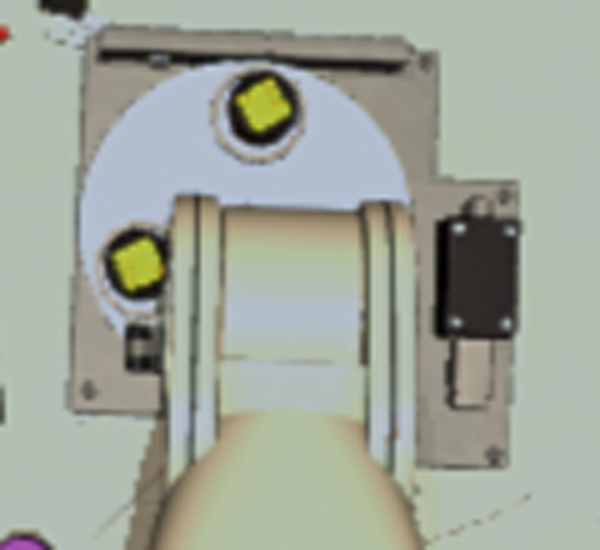

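m.png shows the key fully home under the switch at (470,372), with jars at (262,105) and (135,265) riding in their cups. Next, regrip the key.

Emit:
carry_out(rows=[0.6,0.004,-0.045,0,0,0,0.02,0.6,0.008,-0.09,0,0,0,0.045,0.6,0.012,-0.13,0,0,0,0.063,0.6,0.014,-0.154,0.01,0,0,0.063,0.6,0.014,-0.154,0.021,0,0,0.063,0.6,0.014,-0.154,0.021,0,0,0.063,0.6,0.014,-0.154,0.021,0,0,0.063])

```text
clock: 37.0
eef_pos: [0.4754, -0.0992, 0.1297]
orientation: [3.141, -0.001, 3.079]
contact_force: [0.2, -0.2, 0.2]
width: 0.0511
finger_force: 0.0
```

```bash
python3 - <<'E'
from h import *
s=arm.sense();print(s['eef_pos'],s['orientation'],s['contact_force'],s['width']);go(.4754,-.1005,.0172,3.078)
E
```

```text
[ 0.47542874 -0.09923489  0.12968082] [ 3.14109813e+00 -5.94060828e-04  3.07936544e+00] [ 0.15908525 -0.19552175  0.16388444] 0.05114270302037538
shift [-1.000e-04 -1.300e-03  1.125e-01] turn [ 0.    -0.001  0.001] dist 0.112
```

Emit:
carry_out(rows=[0.6,0,-0.001,0.045,0,0,0,0.6,0,-0.001,0.09,0,0,0,0.6,0,-0.001,0.108,0,0,0,0.6,0,-0.001,0.112,0,0,0,0.6,0,-0.001,0.112,0,0,0,0.1,0,-0.001,0.112,0,0,0,0.1,0,-0.001,0.112,0,0,0,0.1,0,-0.001,0.112,0,0,0,0.1,0,-0.001,0.112,0,0,0,0.1,0,-0.001,0.112,0,0,0], newtons=40)

```text
clock: 38.0
eef_pos: [0.4766, -0.1011, 0.0193]
orientation: [-3.141, 0.003, 3.079]
contact_force: [-0.5, 1.1, 5.2]
width: 0.0231
finger_force: 39.6
```

Emit:
carry_out(rows=[0.1,0,0,-0.0005,0,0,0,0.1,0.008,0,-0.0007,0,0,0,0.1,0.018,0,-0.0007,0,0,0,0.1,0.03,0,-0.0007,0,0,0,0.1,0.045,0,-0.0007,0,0,0,0.1,0.06,0,-0.0007,0,0,0,0.1,0.075,0,-0.0007,0,0,0,0.1,0.075,0,-0.0007,0,0,0])

```text
clock: 38.8
eef_pos: [0.3986, -0.0961, 0.0191]
orientation: [-3.141, 0.0, 3.078]
contact_force: [-5.7, 0.1, 13.8]
width: 0.023
finger_force: 41.1
```

```bash
python3 - <<'E'
from h import *
s=arm.sense();print(s['eef_pos'],s['orientation'],s['contact_force'],s['width']);go(.552,-.245,.10,np.pi-.1);
E
```

```text
[ 0.39858958 -0.09606477  0.01913319] [-3.14108469e+00  4.81325883e-05  3.07826411e+00] [-5.70604993  0.09448743 13.76182026] 0.02301151535396583
shift [-0.1625 -0.139  -0.0808] turn [-0.001  0.     0.037] dist 0.229
```

Emit:
carry_out(rows=[0.1,0,0,-0.03,0,0,0,0.1,0,0,-0.07,0,0,0,0.1,0,0,-0.1,0,0,0,0.1,-0.03,-0.027,-0.1,0,0,0,0.1,-0.06,-0.054,-0.1,0,0,0,0.1,-0.09,-0.081,-0.1,0,0,0,0.1,-0.12,-0.108,-0.1,0,0,0,0.1,-0.1556,-0.1404,-0.1,0,0,0,0.1,-0.1556,-0.1404,-0.1,0,0,0,0.1,-0.1556,-0.1404,-0.1,0,0,0])

```text
clock: 39.8
eef_pos: [0.546, -0.2463, 0.1171]
orientation: [3.14, -0.003, 3.078]
contact_force: [0.4, 0.5, -1.8]
width: 0.0235
finger_force: 39.7
```

Emit:
carry_out(rows=[0.1,0,0,0.04,0,0,0,0.1,0,0,0.08,0,0,0,0.1,0,0,0.095,0,0,0,0.1,0,0,0.1,0,0,0,0.1,0,0,0.104,0,0,0,0.1,0,0,0.104,0,0,0])

```text
clock: 40.4
eef_pos: [0.547, -0.246, 0.0153]
orientation: [-3.141, 0.001, 3.079]
contact_force: [-0.1, -0.4, -0.7]
width: 0.0232
finger_force: 39.7
```

Emit:
carry_out(rows=[0.1,0,0,0.002,0,0,0,0.1,0,0,0.004,0,0,0,0.1,0,0,0.004,0,0,0])

```text
clock: 40.7
eef_pos: [0.5472, -0.2462, 0.0107]
orientation: [-3.141, 0.0, 3.079]
contact_force: [-0.5, -0.1, -0.9]
width: 0.0232
finger_force: 39.7
```

Emit:
carry_out(rows=[0.1,0,0,0.001,0,0,0,0.1,0,0,0.001,0,0,0])

```text
clock: 40.9
eef_pos: [0.5472, -0.2462, 0.0103]
orientation: [-3.141, 0.001, 3.079]
contact_force: [-2.3, 2.2, 6.4]
width: 0.0227
finger_force: 40.6
```

Emit:
carry_out(rows=[0.1,0,0,0.001,0,0,0,0.1,0,0,0.001,0,0,0])

```text
clock: 41.1
eef_pos: [0.5473, -0.2462, 0.0103]
orientation: [-3.141, 0.001, 3.079]
contact_force: [-5.7, 2.5, 16.4]
width: 0.0232
finger_force: 41.9
```

Seated. Release and lift.

Emit:
carry_out(rows=[0.1,0,0,-0.0015,0,0,0,0.6,0,0,-0.0015,0,0,0,0.6,0,0,-0.0015,0,0,0,0.6,0,0,-0.0015,0,0,0,0.6,0,0,-0.03,0,0,0,0.6,0,0,-0.07,0,0,0,0.6,0,0,-0.115,0,0,0,0.6,0,0,-0.142,0,0,0,0.6,0,0,-0.142,0,0,0,0.6,0,0,-0.142,0,0,0])

```text
clock: 42.1
eef_pos: [0.5472, -0.2462, 0.1505]
orientation: [-3.141, 0.001, 3.079]
contact_force: [-0.0, -0.6, -0.2]
width: 0.0512
finger_force: 0.0
```

```bash
python3 - <<'E'
from h import *
s=arm.sense();print(s['eef_pos'])
for n in('top','side'):
    yl(n,z=.082,y1=.2)
    for l,z in(('key',.003),('key_tip',.018)):
        for d in arm.landmark_of(n,l):print(n,l,world(n,d['position'][1],d['position'][0],z).round(3),round(d['conf'],2))
# tray slots
c=np.array([.550,.2645]);a=np.radians(6.5)
for k in(-1,0,1):print('slot',(c+k*.07*np.array([np.cos(a),np.sin(a)])).round(4))
E
```

```text
[ 0.54719933 -0.24621622  0.15047531]
top label [ 0.5275 -0.0121] 684.0
top label [0.5475 0.1126] 697.5
top label [0.6451 0.0324] 685.5
top key [ 0.5   -0.105  0.003] 0.72
top key [ 0.554 -0.247  0.003] 0.69
top key [0.559 0.101 0.003] 0.57
top key_tip [ 0.602 -0.25   0.018] 0.69
top key_tip [0.549 0.108 0.018] 0.27
top key_tip [ 0.511 -0.099  0.018] 0.18
side label [ 0.5275 -0.0139] 666.5
side label [0.5475 0.1139] 568.5
side label [0.6413 0.0339] 558.0
side key [ 0.549 -0.238  0.003] 0.51
side key_tip [0.655 0.001 0.018] 0.47
side key_tip [ 0.599 -0.23   0.018] 0.42
slot [0.4804 0.2566]
slot [0.55   0.2645]
slot [0.6196 0.2724]
```

Emit:
carry_out(rows=[0.75,0.003,0.045,0,0,0,-0.01,0.75,0.006,0.09,0,0,0,-0.02,0.75,0.008,0.135,0,0,0,-0.03,0.75,0.011,0.18,0,0,0,-0.04,0.75,0.014,0.225,0,0,0,-0.05,0.75,0.017,0.27,0,0,0,-0.062,0.75,0.02,0.315,0,0,0,-0.062,0.75,0.022,0.358,0,0,0,-0.062,0.75,0.022,0.358,0,0,0,-0.062,0.75,0.022,0.358,0,0,0,-0.062], newtons=30)

```text
clock: 43.6
eef_pos: [0.5475, 0.1135, 0.1503]
orientation: [-3.141, -0.0, -3.14]
contact_force: [0.0, -0.5, -0.9]
width: 0.0638
finger_force: 0.0
```

Emit:
carry_out(rows=[0.75,0,0,0,0,0,0,0.75,0,0,0,0,0,0])

```text
clock: 43.8
eef_pos: [0.5477, 0.1114, 0.1504]
orientation: [-3.141, -0.0, 3.139]
contact_force: [-0.6, -0.5, 0.3]
width: 0.0641
finger_force: 0.0
```

```bash
python3 - <<'E'
from h import *
s=arm.sense();print(s['eef_pos'],s['orientation'],s['width']);go(.5475,.1132,.0575)
E
```

```text
[0.54773861 0.11135682 0.15043398] [-3.14148996e+00 -5.50046937e-05  3.13916050e+00] 0.06410720509368655
shift [0.0002 0.0019 0.0929] turn [-0.    -0.    -0.002] dist 0.093
```

Emit:
carry_out(rows=[0.75,0,0.0015,0.045,0,0,-0.002,0.75,0,0.0015,0.08,0,0,-0.002,0.75,0,0.0015,0.0925,0,0,-0.002,0.75,0,0.0015,0.0925,0,0,-0.002,0.75,0,0.0015,0.0925,0,0,-0.002,0.3,0,0.0015,0.0925,0,0,-0.002,0.3,0,0.0015,0.0925,0,0,-0.002,0.3,0,0.0015,0.0925,0,0,-0.002,0.3,0,0.0015,0.0925,0,0,-0.002])

```text
clock: 44.7
eef_pos: [0.5488, 0.1139, 0.0598]
orientation: [-3.141, 0.003, -3.14]
contact_force: [-0.3, -1.7, 5.4]
width: 0.0428
finger_force: 29.7
```

Emit:
carry_out(rows=[0.3,0,0,-0.03,0,0,0,0.3,0,0,-0.06,0,0,0,0.3,0,0,-0.07,0,0,0,0.3,-0.001,0.04,-0.07,0,0,0,0.3,-0.002,0.08,-0.07,0,0,0,0.3,-0.003,0.12,-0.07,0,0,0,0.3,-0.003,0.151,-0.07,0,0,0,0.3,-0.003,0.151,-0.07,0,0,0,0.3,-0.003,0.151,-0.07,0,0,0])

```text
clock: 45.6
eef_pos: [0.5501, 0.2656, 0.1276]
orientation: [-3.141, -0.0, -3.139]
contact_force: [0.2, -0.9, 0.0]
width: 0.0424
finger_force: 31.0
```

```bash
python3 - <<'E'
from h import *
s=arm.sense();print(s['eef_pos'],s['orientation'],s['width'],s['contact_force']);go(.55,.2645,.0215)
E
```

```text
[0.55011992 0.26559287 0.12761527] [-3.14129303e+00 -2.85758943e-04 -3.13869612e+00] 0.04241027342388732 [ 0.20004059 -0.89157399  0.04473626]
shift [ 1.000e-04 -1.100e-03  1.061e-01] turn [-0.    -0.     0.003] dist 0.106
```

Emit:
carry_out(rows=[0.3,0,-0.001,0.04,0,0,0,0.3,0,-0.001,0.08,0,0,0,0.3,0,-0.001,0.095,0,0,0,0.3,0,-0.001,0.101,0,0,0,0.3,0,-0.001,0.1055,0,0,0,0.3,0,-0.001,0.1055,0,0,0,0.3,0,-0.001,0.1055,0,0,0])

```text
clock: 46.3
eef_pos: [0.5513, 0.2639, 0.0236]
orientation: [3.141, 0.002, -3.141]
contact_force: [0.3, 0.0, -0.6]
width: 0.0426
finger_force: 31.0
```

Emit:
carry_out(rows=[0.3,0,0,0.001,0,0,0,0.3,0,0,0.001,0,0,0])

```text
clock: 46.5
eef_pos: [0.5513, 0.2641, 0.0229]
orientation: [3.141, 0.002, -3.141]
contact_force: [-1.1, -2.0, 6.0]
width: 0.043
finger_force: 31.7
```

Contact with the tray floor. Release, lift, and go to the rear jar.

Emit:
carry_out(rows=[0.75,0,0,0,0,0,0,0.75,0,0,0,0,0,0,0.75,0,0,0,0,0,0,0.75,0,0,-0.03,0,0,0,0.75,0,0,-0.075,0,0,0,0.75,0,0,-0.12,0,0,0,0.75,-0.016,-0.04,-0.128,0,0,0,0.75,-0.032,-0.08,-0.128,0,0,0,0.75,-0.048,-0.12,-0.128,0,0,0,0.75,-0.064,-0.16,-0.128,0,0,0])

```text
clock: 47.5
eef_pos: [0.615, 0.1027, 0.1496]
orientation: [3.141, 0.0, -3.14]
contact_force: [0.3, 1.4, -0.2]
width: 0.064
finger_force: 0.0
```

Emit:
carry_out(rows=[0.75,-0.015,-0.036,0,0,0,0,0.75,-0.029,-0.072,0,0,0,0,0.75,-0.029,-0.072,0,0,0,0,0.75,-0.029,-0.072,0,0,0,0,0.75,-0.029,-0.072,0,0,0,0])

```text
clock: 48.0
eef_pos: [0.6434, 0.0329, 0.1493]
orientation: [3.141, -0.0, -3.14]
contact_force: [0.5, 0.1, 0.2]
width: 0.064
finger_force: 0.0
```

```bash
python3 - <<'E'
from h import *
s=arm.sense();print(s['eef_pos'],s['orientation'],s['width']);go(.644,.0328,.0575)
yl('top',y1=.42);yl('side',y1=.42)
E
```

```text
[0.64335014 0.03291239 0.14933732] [ 3.14125142e+00 -4.55368915e-04 -3.13983210e+00] 0.06395303535886893
shift [-0.0007 -0.0001  0.0918] turn [ 0.    -0.     0.002] dist 0.092
top label [0.5499 0.2655] 683.5
side label [ 0.5438 -0.1038] 428.5
side label [0.5502 0.2656] 625.0
side label [ 0.6653 -0.0493] 226.5
```

Emit:
carry_out(rows=[0.75,0,0,0.045,0,0,0,0.75,0,0,0.08,0,0,0,0.75,0,0,0.0915,0,0,0,0.75,0,0,0.0915,0,0,0,0.75,0,0,0.0915,0,0,0,0.3,0,0,0.0915,0,0,0,0.3,0,0,0.0915,0,0,0,0.3,0,0,0.0915,0,0,0,0.3,0,0,0.0915,0,0,0])

```text
clock: 49.2
eef_pos: [0.6448, 0.0321, 0.06]
orientation: [-3.141, 0.003, -3.14]
contact_force: [-0.2, -0.3, 4.4]
width: 0.0427
finger_force: 29.8
```

Emit:
carry_out(rows=[0.3,0,0,-0.03,0,0,0,0.3,0,0,-0.07,0,0,0,0.3,0,0,-0.09,0,0,0,0.3,0.004,0.04,-0.09,0,0,0,0.3,0.008,0.08,-0.09,0,0,0,0.3,0.012,0.12,-0.09,0,0,0,0.3,0.016,0.16,-0.09,0,0,0,0.3,0.02,0.2,-0.09,0,0,0,0.3,0.024,0.239,-0.09,0,0,0,0.3,0.024,0.239,-0.09,0,0,0])

```text
clock: 50.2
eef_pos: [0.6185, 0.2757, 0.1489]
orientation: [3.14, 0.001, -3.136]
contact_force: [0.1, -0.0, -1.2]
width: 0.0429
finger_force: 31.0
```

Emit:
carry_out(rows=[0.3,0,0,0,0,0,0,0.3,0,0,0,0,0,0])

```text
clock: 50.4
eef_pos: [0.6197, 0.2704, 0.1485]
orientation: [-3.142, 0.001, -3.141]
contact_force: [-0.0, 1.2, -1.3]
width: 0.0426
finger_force: 31.0
```

```bash
python3 - <<'E'
from h import *
s=arm.sense();print(s['eef_pos'],s['orientation'],s['width'],s['contact_force']);go(.6196,.2724,.0235)
E
```

```text
[0.61965685 0.27042418 0.14849139] [-3.14154616e+00  6.42102096e-04 -3.14087347e+00] 0.04262129635700117 [-0.03413479  1.20584073 -1.30734378]
shift [1.00e-04 2.00e-03 1.25e-01] turn [-0.     0.001  0.001] dist 0.125
```

Emit:
carry_out(rows=[0.3,0,0.001,0.045,0,0,0,0.3,0,0.001,0.09,0,0,0,0.3,0,0.001,0.115,0,0,0,0.3,0,0.001,0.12,0,0,0,0.3,0,0.001,0.1245,0,0,0,0.3,0,0.001,0.1245,0,0,0,0.3,0,0.001,0.1255,0,0,0,0.3,0,0.001,0.1255,0,0,0])

```text
clock: 51.2
eef_pos: [0.6201, 0.2722, 0.0238]
orientation: [3.141, 0.002, -3.14]
contact_force: [0.2, 0.3, -0.5]
width: 0.0429
finger_force: 31.0
```

Emit:
carry_out(rows=[0.3,0,0,0.001,0,0,0,0.3,0,0,0.001,0,0,0])

```text
clock: 51.4
eef_pos: [0.62, 0.2723, 0.0231]
orientation: [3.141, 0.002, -3.14]
contact_force: [-1.8, -1.4, 6.5]
width: 0.0427
finger_force: 31.6
```

Emit:
carry_out(rows=[0.75,0,0,0,0,0,0,0.75,0,0,0,0,0,0,0.75,0,0,0,0,0,0,0.75,0,0,-0.03,0,0,0,0.75,0,0,-0.075,0,0,0,0.75,0,0,-0.12,0,0,0,0.75,0.013,-0.04,-0.128,0,0,0,0.75,0.026,-0.08,-0.128,0,0,0,0.75,0.039,-0.12,-0.128,0,0,0,0.75,0.052,-0.16,-0.128,0,0,0])

```text
clock: 52.4
eef_pos: [0.5669, 0.1108, 0.1495]
orientation: [3.142, 0.0, -3.14]
contact_force: [0.9, 0.2, 1.1]
width: 0.0641
finger_force: 0.0
```

Emit:
carry_out(rows=[0.75,0.013,-0.04,0,0,0,0,0.75,0.026,-0.08,0,0,0,0,0.75,0.0405,-0.125,0,0,0,0,0.75,0.0405,-0.125,0,0,0,0,0.75,0.0405,-0.125,0,0,0,0,0.75,0.0405,-0.125,0,0,0,0])

```text
clock: 53.0
eef_pos: [0.5276, -0.0124, 0.1495]
orientation: [3.141, 0.0, -3.14]
contact_force: [-0.5, 0.5, 0.2]
width: 0.0643
finger_force: 0.0
```

```bash
python3 - <<'E'
from h import *
s=arm.sense();print(s['eef_pos'],s['orientation'],s['width']);go(.5275,-.0128,.0575)
yl('top',y1=.42);yl('side',y1=.42);yl('side',y1=.2,z=.082)
E
```

```text
[ 0.52757074 -0.01243965  0.1494814 ] [ 3.14127385e+00  2.57772174e-04 -3.14005890e+00] 0.06425165261677797
shift [ 0.0001 -0.0004  0.092 ] turn [0.    0.    0.002] dist 0.092
top label [0.5499 0.2655] 692.5
top label [0.6203 0.2731] 709.0
side label [ 0.5457 -0.1005] 226.5
side label [0.55   0.2655] 625.0
side label [0.6172 0.2734] 588.0
side label [ 0.5266 -0.0114] 223.5
```

Emit:
carry_out(rows=[0.75,0,0,0.045,0,0,0,0.75,0,0,0.08,0,0,0,0.75,0,0,0.0915,0,0,0,0.75,0,0,0.0915,0,0,0,0.75,0,0,0.0915,0,0,0,0.3,0,0,0.0915,0,0,0,0.3,0,0,0.0915,0,0,0,0.3,0,0,0.0915,0,0,0,0.3,0,0,0.0915,0,0,0])

```text
clock: 54.35
eef_pos: [0.5284, -0.0131, 0.0597]
orientation: [-3.141, 0.003, -3.14]
contact_force: [-0.1, 0.3, 5.2]
width: 0.0429
finger_force: 29.7
```

Emit:
carry_out(rows=[0.3,0,0,-0.03,0,0,0,0.3,0,0,-0.07,0,0,0,0.3,0,0,-0.1,0,0,0,0.3,0.007,0.04,-0.1,0,0,0,0.3,0.014,0.08,-0.1,0,0,0,0.3,0.021,0.12,-0.1,0,0,0,0.3,0.028,0.16,-0.1,0,0,0,0.3,0.035,0.2,-0.1,0,0,0,0.3,0.041,0.235,-0.1,0,0,0,0.3,0.047,0.269,-0.1,0,0,0])

```text
clock: 55.35
eef_pos: [0.4797, 0.2576, 0.1591]
orientation: [3.141, 0.002, -3.14]
contact_force: [0.1, -0.6, -1.3]
width: 0.0429
finger_force: 31.0
```

Emit:
carry_out(rows=[0.3,0,0,0,0,0,0,0.3,0,0,0,0,0,0,0.3,0,0,0,0,0,0])

```text
clock: 55.65
eef_pos: [0.4802, 0.2554, 0.1584]
orientation: [3.142, 0.001, -3.141]
contact_force: [0.5, -0.4, -0.7]
width: 0.0428
finger_force: 31.1
```

```bash
python3 - <<'E'
from h import *
s=arm.sense();print(s['eef_pos'],s['orientation'],s['width'],s['contact_force']);go(.4804,.2566,.0235)
E
```

```text
[0.48015052 0.25536904 0.15841687] [ 3.14157939e+00  6.56001490e-04 -3.14076161e+00] 0.04276132438113323 [ 0.51253692 -0.38468478 -0.74526528]
shift [-0.0002  0.0012  0.1349] turn [0.    0.001 0.001] dist 0.135
```

Emit:
carry_out(rows=[0.3,0,0.001,0.045,0,0,0,0.3,0,0.001,0.09,0,0,0,0.3,0,0.001,0.122,0,0,0,0.3,0,0.001,0.13,0,0,0,0.3,0,0.001,0.1345,0,0,0,0.3,0,0.001,0.1355,0,0,0,0.3,0,0.001,0.1355,0,0,0,0.3,0,0.001,0.1355,0,0,0])

```text
clock: 56.45
eef_pos: [0.4808, 0.2572, 0.0238]
orientation: [3.141, 0.002, -3.14]
contact_force: [1.3, -0.3, -1.6]
width: 0.0425
finger_force: 31.1
```

Emit:
carry_out(rows=[0.3,0,0,0.001,0,0,0,0.3,0,0,0.001,0,0,0])

```text
clock: 56.65
eef_pos: [0.4806, 0.2572, 0.0227]
orientation: [3.141, 0.002, -3.14]
contact_force: [-0.8, -0.4, 6.9]
width: 0.0427
finger_force: 31.7
```

Emit:
carry_out(rows=[0.75,0,0,0,0,0,0,0.75,0,0,0,0,0,0,0.75,0,0,0,0,0,0,0.75,0,0,-0.03,0,0,0,0.75,0,0,-0.075,0,0,0,0.75,0,0,-0.12,0,0,0,0.75,0.02,-0.03,-0.16,0,0,0,0.75,0.05,-0.06,-0.18,0,0,0,0.75,0.06,-0.1,-0.18,0,0,0,0.75,0.06,-0.1,-0.18,0,0,0])

```text
clock: 57.65
eef_pos: [0.4188, 0.1541, 0.2026]
orientation: [-3.141, 0.002, 3.14]
contact_force: [-0.1, -0.3, -0.6]
width: 0.0642
finger_force: 0.0
```

```bash
python3 - <<'E'
from h import *
T=yl('top',y1=.42);S=yl('side',y1=.42)
cv2.imwrite('pics/f.png',np.hstack([cv2.resize(T[140:270,200:400],None,fx=2,fy=2),cv2.resize(S[170:300,190:350],None,fx=2,fy=2)]))
E
```

```text
top label [0.4807 0.2587] 645.0
top label [0.5499 0.2656] 692.5
top label [0.6203 0.2731] 708.0
side label [0.4798 0.2579] 649.0
side label [0.5498 0.2657] 639.0
side label [0.6174 0.2735] 610.0
```

View pics/f.png

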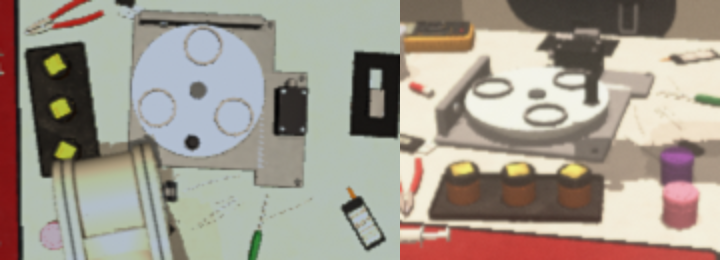

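All three jars stand in the tray at (55,65), (62,107) and (66,150). The key is flat on its mat at (376,92) and the rotor cups are empty. Handing in.

```bash
python3 -c "
from plant import arm
print(arm.finish_job())"
```

```text
the job is handed in; nothing more can be done
None
```

The job is handed in: all three jars rode the rotor through one full clockwise turn (about 5° over) with the key fully home, then I laid the key right way up on its mat and stood the jars upright in the tray.

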